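Clip the games box shut and stack the number tray on it

ROBOT

A 6-joint arm with a two-finger parallel gripper is mounted at the origin on the work surface. World frame = base frame: x ahead of the robot, y to its left, z up, the work surface at z = 0. Lengths are in m, angles in degrees, forces in N, time in s.
With the tool pointing down it reaches from about 0.375 to 0.9 m from the base axis. Payload 3.1 kg.
Tool frame: the origin (TCP) lies midway between the tips of the shut fingers; the grasp point (between the pads) lies 19 mm behind it; z points along the fingers, y is the direction in which the jaws open and shut (so a half turn about z gives the same grasp; the last joint's range is limited). The gripper opens to 87 mm and grips with 3 to 60 N. Pads are 19 mm wide; open, the fingers measure 117 mm over their backs; the gripper's body (75 mm by 190 mm) begins 51 mm behind the grasp point.
Start: joints at [-73.539, 30.224, 82.088, -0, 67.689, -10.227], TCP at [0.281, -0.558, 0.223] pointing down, gripper open.
Joint ranges: [-176.69, 176.69], [-43.24, 126.21], [12.49, 139.97], [-82, 262], [0, 151.66], [-163.58, 163.58]. Speed limits (degrees/s): [159.86, 159.86, 180, 180, 180, 180].

INTERFACE

Orientations are given as a 3x3 rotation matrix whose columns are the frame's x, y, z axes.
In Python, from rig import bot gives the robot as it stands.
- The arm moves only by the tool carry_out, never from a script. Its arguments are lists of equal length, an entry for each row: "grip": the gripper's target within -1 to 1 (fully open at 1, half-way at 0, shut at -1); "slide": the shift along the tool's x, y, z in mm, a list of three; "twist": the turn, a rotation vector about the tool's x, y, z in rad, a list of three. In form: {"grip": [grip, ...], "slide": [[dx, dy, dz], ...], "twist": [[wx, wy, wz], ...]}. A call has 1 to 12 rows; each row shifts and turns the pose as measured when the row begins, along the tool's axes as they then stand; what a row does not reach is not made up. A row lasts 1/10 s, in which the tool goes at most 50 mm and 8.59 degrees, less where a joint would pass 70% of its speed; a pose out of reach is approached as far as the arm can. A call is refused whole if a number of a shift passes 50 or a number of a turn 0.15, either way. A call with a gripper value outside its range is refused whole. The fingers move at their own pace and stop on an object; the grip force is fixed at half the most. Time passes only in rows, so rows that do not move let the fingers close. It gives the time, the measured TCP pose, the force and the opening at its end, in the units of the state.
- bot.read_state(): the state, without advancing time (a new reading comes with each control period).
- bot.capture(name): name is "scene" or "top" or "wrist"; returns a dict with "color" (480x640x3 uint8, red, green, blue), "depth" (480x640 float32, m along the optical axis (not along the pixel's ray), 0 where there is no reading), "fx", "fy", "cx", "cy" (pixels), "position" and "rotation" of the camera in the world; the wrist camera has in their place "T_tool_cam" (4x4, takes a point from camera to tool coordinates, whose origin is the TCP and whose axes are the flange's). Camera axes: x right, y up, looking along -z (the intrinsics and any distortion apply to the point x, -y, -z); pixel columns grow to the right and rows downward; lengths in m; the calibration is good to about 2 mm. A picture is of the moment at which its call begins: read the wrist's pose just before it.
- bot.hand_in(): hands the job in, once; it reports no verdict.
The state is a dict: "time_s": time; "joint_positions": joint angles; "qvel": joint speeds; "tau": joint torques, N m; "position": TCP position; "tcp_rot": TCP orientation; "force": force on the tool from outside, world axes, zero at the start; "moment": the same for the moment, N m; "opening": opening from 0.0 (shut) to 1.0 (fully open).
Only numpy, scipy, OpenCV 4.12 (cv2) and the standard library are available. Lean on these libraries where they do the work, as an engineer would, in place of code of your own. Each camera call takes 0.05 s, during which the arm holds its last target.

TASK

The bingo evening is over. Flip all four orange side clips of the white box's blue lid fully down against its walls, leaving the wooden number tray on its sloping stand meanwhile; then lift the tray off the stand and set it, not drop it, flat on the lid with its notch over the yellow key, and let go. Do not disturb the mug, the can or the carton.

Things in the scene. Friction and masses are not known exactly. Their poses are not given: they have to be found in the camera images.
- box: White storage box, blue lid already on, standing level, fixed to the table. Origin: centre of its underside; z up. Walls 140 mm (x) by 180 mm (y); lid 146 x 186 mm, flat top at z = 80 mm. An orange clip is hinged at the middle of each of the lid's four edges; the hinge lines are level at z = 76 mm, 76 mm from the box's centre for front and back, 96 mm for left and right.
- clip_front (a joint): Opening angle (rad) of the clip on the box's -x side. 0: fully down, flat along the wall, at its stop; 1.57: straight out; 2.5: the upper stop. Starts anywhere from 1.5 to 2.3. The clip is a plate 60 mm wide along the edge, reaching 45 mm from its hinge line, 5 mm thick (shut, its outer face is 2.5 mm outside the hinge line).
- clip_back (a joint): The same, for the like clip on the box's +x side. Every clip's hinge is stiff (0.05 N m, so 1 to 4 N by a finger) and the clip stays where it is left; it does not spring.
- clip_left (a joint): The same for the clip on the box's +y side.
- clip_right (a joint): The same for the clip on the box's -y side.
- key (a point): Point on the lid's flat top (box x = -60, y = 0, z = 80 mm) amid the yellow key; axes as the box's. In the middle of the lid rises a grey plinth 92 mm (x) x 122 mm (y), 8 mm high (top z = 88); from its -x side the key, 20 mm wide (y) and also 8 mm high, runs out to box x = -68 mm.
- stand: Wooden sloping stand fixed to the table, 220 mm wide (y), on which the tray lies. Origin: on the table, under the middle of the slope. It faces away from the robot: the slope falls at 30 degrees towards the stand's +x; its surface is 55 mm above the table over the origin. A 16 mm high lip along the low (+x) edge holds the tray. Highest point about 95 mm.
- tray_center (a point): Centre of the loose wooden number tray, half-way up: 29 mm above its underside. Tray 130 mm (x) x 160 mm (y) x 58 mm (z), own axes, z out of its top; on the stand it is tilted 30 degrees, +x down the slope. Deck top 18 mm above the underside; from there up to 58 mm stands the handle, a black upright fin in the tray's middle, 12 mm thick (x), 80 mm long (y).
- tray_notch (a point): Point on the tray's underside (z = 0) in the middle of the notch, 60 mm from the tray's centre towards its -x; axes as the tray's. The notch, 28 mm wide, cuts the -x skirt; a yellow mark lies above it on the deck. It goes over the yellow key, so that the tray's x, y axes agree with the box's.
- tray: The same tray, 0.3 to 0.56 kg; origin at the centre of its underside. Underneath, a skirt 12 mm deep and 15 mm thick runs round the edge; the hollow inside is 100 mm (x) x 130 mm (y), so it drops around the lid's plinth with 4 mm to spare all round and the skirt stands flat on the lid (underside at box z = 80 mm). Flat coloured discs, 2.5 mm high, are fixed on the deck.
- glass: Bystander: clear mug, 74 mm across, 75 mm high. Origin: centre of its underside.
- can: Bystander: can, 66 mm across, 100 mm high. Origin: centre of its underside.
- carton: Bystander: red carton 60 x 110 x 70 mm high. Origin: centre of its underside.

How it is judged (in metres and radians):
On the way, in this order (a step that is already met when the one before it is completed fails the run):
1. all four clips are down (within 0.15 rad) while the tray still lies on its stand (value of joint each of clip_front, clip_back, clip_left, clip_right below 0.15 rad and distance of tray_center from where it was at the start of the episode below 0.03 m), for 0.2 s.
2. the tray is lifted clear by the gripper, touching neither the stand nor the box (distance of tray_center from where it was at the start of the episode above 0.05 m and contact force between the fingers and tray above 0.5 N and contact force between each of stand, box and tray below 0.1 N), for 0.1 s.
At the end, for the whole second after the job is handed in: All four clips are within 0.15 rad of fully down; the tray rests released and at rest on the lid, its underside within 3 mm of the lid's top, level within 0.04 rad, turned with the box within 0.12 rad, its notch over the key (the two points within 8 mm in plan) (value of joint each of clip_front, clip_back, clip_left, clip_right below 0.15 rad and horizontal distance between tray_notch and key below 0.008 m and angle between the x axis of tray and the x axis of box, either way round below 0.12 rad and z of tray in the frame of box between 0.077 and 0.083 m and angle between tray's own z axis and vertical below 0.04 rad and linear speed of tray below 0.02 m/s and angular speed of tray below 0.1 rad/s); the robot touches nothing.
It fails at once if the tray falls or slides free: moving over 0.5 m/s with no finger on it (linear speed of tray above 0.5 m/s and contact force between the fingers and tray below 0.05 N).
It fails at once if the mug, can or carton is moved over 30 mm or tipped over (distance of any of glass, can, carton from where it was at the start of the episode above 0.03 m or angle between any of glass, can, carton's own z axis and vertical above 0.5 rad).
It also fails if it takes over 69 s, if anything falls off the work surface, if the arm or the gripper's body presses on something with over 40 N, if the wrist force passes 120 N, or if a joint passes its speed limit or range.

## Working session

There is one attempt and no reset: what is moved stays moved. The work goes in short steps, Python scripts to look and compute and a tool call to move; the robot and the scene stay as the last step left them, time stands still between calls to the robot, and variables do not carry over. Pictures are saved under pics/ and viewed, and the job is handed in when it is done.

Besides the shell and the picture viewer there is one more tool, called after ">>>" as name(argument=value, ...) on one line, values as JSON. carry_out: Moves the arm, as the interface text tells. Its arguments: {"type":"object","properties":{"grip":{"type":"array"},"slide":{"type":"array"},"twist":{"type":"array"}},"required":["grip","slide","twist"]}

```bash
ls; mkdir -p pics; cat > h.py <<'E'
import numpy as np, cv2
from rig import bot
def save(n,im,s=1):
    cv2.imwrite('pics/'+n,cv2.cvtColor(im,cv2.COLOR_RGB2BGR))
def cloud(c):
    d=c['depth']; v,u=np.mgrid[0:480,0:640]
    P=np.stack([(u-c['cx'])/c['fx']*d,-(v-c['cy'])/c['fy']*d,-d],-1)
    W=P@np.array(c['rotation']).T+np.array(c['position'])
    W[d==0]=np.nan
    return W
E
python3 - <<'E'
from h import *
s=bot.read_state();print(s)
for n in ['scene','top','wrist']:
    c=bot.capture(n); save(n+'0.png',c['color']); np.savez(n+'0.npz',**c)
    print(n,[ (k,c[k]) for k in c if k not in('color','depth')])
E
```

```text
pics
{'time_s': 0.0, 'joint_positions': array([-7.35395999e+01,  3.02780449e+01,  8.21570668e+01, -5.24991528e-04,
        6.76891226e+01, -1.02267611e+01]), 'qvel': array([-0.05299266,  0.00374108,  0.07479466, -0.04192654,  0.02004916,
       -0.06307975]), 'tau': array([ 3.89299294e-04, -4.40039563e+01, -1.76594871e+01,  6.32791780e-02,
        5.82944811e-02, -1.56712913e-04]), 'position': array([ 0.28051566, -0.55768517,  0.22157774]), 'tcp_rot': array([[ 8.93470600e-01,  4.49121252e-01, -6.22521209e-04],
       [ 4.49121525e-01, -8.93468265e-01,  2.07702636e-03],
       [ 3.76633735e-04, -2.13534966e-03, -9.99997649e-01]]), 'force': array([-0.07005558, -0.22302614, -0.31774515]), 'moment': array([-0.02887873, -0.02634182,  0.02807787]), 'opening': 0.9976454209974395}
scene [('fx', 506.9368090078519), ('fy', 506.9368090078519), ('cx', 318.0597438494014), ('cy', 240.41522362857128), ('position', array([ 1.06262076, -0.70967641,  1.00338587])), ('rotation', array([[ 0.7928549 , -0.44922027,  0.41180367],
       [ 0.6091162 ,  0.56316506, -0.55841076],
       [ 0.01893599,  0.69357499,  0.72013552]]))]
top [('fx', 597.3824912725319), ('fy', 597.3824912725319), ('cx', 321.8161738639038), ('cy', 246.80026535241618), ('position', array([ 0.34076388, -0.00264579,  1.64762118])), ('rotation', array([[-0.00864633,  0.99280429, -0.11943567],
       [-0.99973286, -0.01114273, -0.02024962],
       [-0.02143475,  0.11922868,  0.99263542]]))]
wrist [('fx', 362.0921001637967), ('fy', 362.0921001637967), ('cx', 321.61714686073566), ('cy', 243.43645757022378), ('T_tool_cam', array([[ 3.73111783e-04,  9.69990286e-01,  2.43143386e-01,
         6.66626946e-02],
       [ 9.99998856e-01, -7.18255905e-04,  1.33086036e-03,
         5.36489300e-04],
       [ 1.46556079e-03,  2.43142611e-01, -9.69989445e-01,
        -1.62955297e-01],
       [ 0.00000000e+00,  0.00000000e+00,  0.00000000e+00,
         1.00000000e+00]]))]
```

View pics/scene0.png

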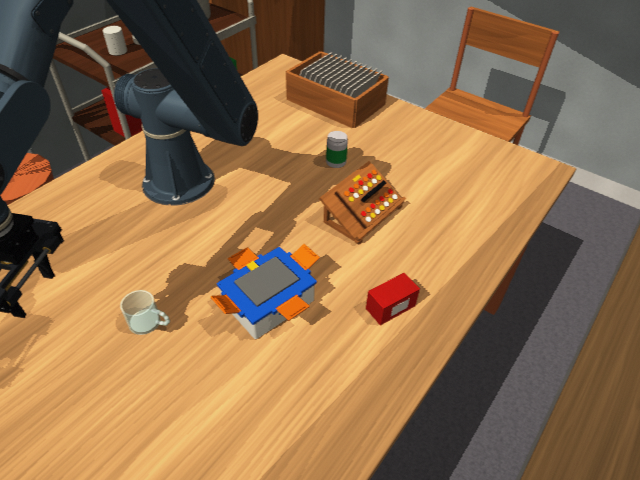

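View pics/top0.png

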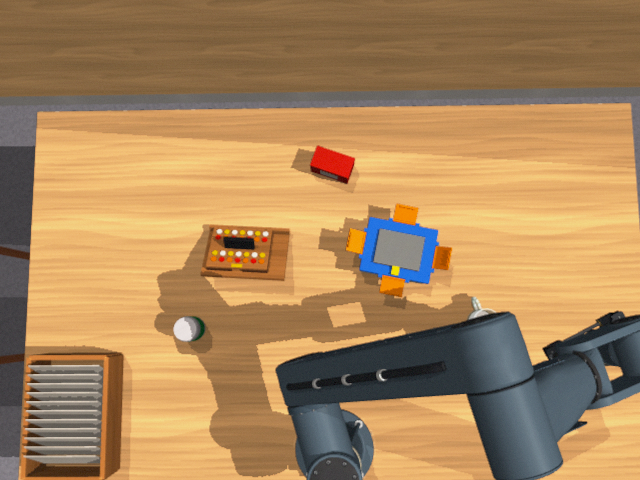

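View pics/wrist0.png

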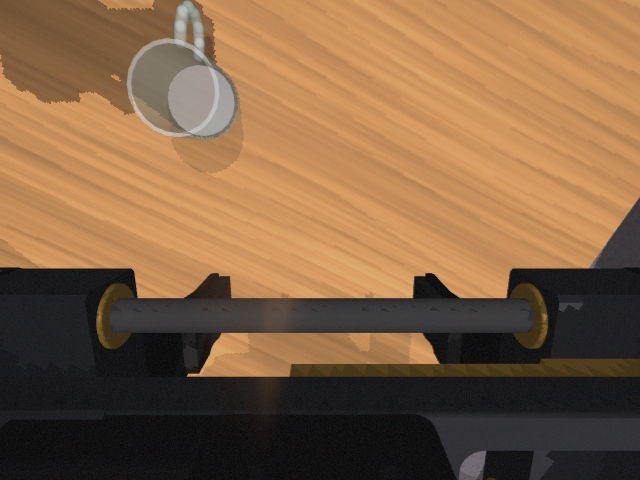

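The scene view shows the box (~265,285 px) with four raised clips and the yellow key facing the robot. The tray on its stand is at (~365,200). The mug is at (140,312), the can at (337,148) and the carton at (392,298). Next I'll work out positions from the depth images.

```bash
python3 - <<'E'
from h import *
def ld(n):
    z=np.load(n); return {k:z[k] for k in z.files}
for n in ['scene','top']:
    c=ld(n+'0.npz'); W=cloud(c); hsv=cv2.cvtColor(c['color'],cv2.COLOR_RGB2HSV); H,S,V=[hsv[...,i].astype(int) for i in range(3)]
    print(n)
    blue=(H>100)&(H<125)&(S>180)&(V>80)
    m=blue&(W[...,2]>0.07)
    P=W[m]; print('blue n',m.sum(),'z med',np.median(P[:,2]), P.min(0),P.max(0))
    r=cv2.minAreaRect((P[:,:2]*1000).astype(np.float32)); print(' lid rect mm',r)
    Wx,Wy,Wz=W[...,0],W[...,1],W[...,2]
    yel=(H>22)&(H<32)&(S>200)&(V>150)
    k=yel&(np.hypot(Wx-P[:,0].mean(),Wy-P[:,1].mean())<0.12)&(Wz>.07); print(' key',k.sum(),np.nanmedian(W[k],0))
    org=(H>8)&(H<20)&(S>220)&(V>100)&(np.hypot(Wx-P[:,0].mean(),Wy-P[:,1].mean())<0.2)&(Wz>.04)
    nn,lab,st,ce=cv2.connectedComponentsWithStats(org.astype(np.uint8))
    for i in range(1,nn):
        if st[i,4]>60:
            Q=W[lab==i]; print(' clip',st[i],np.nanmedian(Q,0).round(3),np.nanmin(Q,0).round(3),np.nanmax(Q,0).round(3))
            np.save(f'clip_{n}_{i}.npy',Q)
    # table objects
    ob=(Wz>0.012)&(Wz<0.16)&(Wx>0.3)&(Wx<0.9)&(abs(Wy)<0.6)
    nn,lab,st,ce=cv2.connectedComponentsWithStats(ob.astype(np.uint8))
    for i in range(1,nn):
        if st[i,4]>100:
            Q=W[lab==i]; print(' obj',st[i],np.nanmedian(Q,0).round(3),np.nanmin(Q,0).round(3),np.nanmax(Q,0).round(3))
E
```

```text
scene
blue n 2132 z med 0.0800592858650297 [ 0.43524488 -0.28018439  0.07135901] [ 0.61189864 -0.06841984  0.0879386 ]
 lid rect mm ((522.338623046875, -175.19696044921875), (198.97122192382812, 160.5599822998047), 77.23553466796875)
 key 57 [ 0.46484498 -0.16328058  0.08759952]
 clip [291 245  28  24 372] [ 0.546 -0.062  0.086] [ 0.513 -0.088  0.076] [ 0.579 -0.036  0.1  ]
 clip [228 248  30  21 329] [ 0.427 -0.156  0.08 ] [ 0.398 -0.188  0.075] [ 0.455 -0.124  0.087]
 clip [211 295  29  19 287] [ 0.5   -0.287  0.094] [ 0.467 -0.308  0.077] [ 0.532 -0.261  0.11 ]
 clip [277 295  32  25 411] [ 0.617 -0.196  0.082] [ 0.59  -0.228  0.075] [ 0.645 -0.162  0.092]
 obj [327 131  21  36 639] [0.335 0.363 0.072] [0.3   0.346 0.012] [0.356 0.412 0.106]
 obj [ 319  161   87   82 3698] [0.529 0.207 0.065] [0.445 0.116 0.012] [0.603 0.346 0.111]
 obj [ 211  244  109   94 6321] [ 0.538 -0.186  0.082] [ 0.398 -0.308  0.012] [ 0.645 -0.035  0.11 ]
 obj [ 366  273   54   50 1646] [ 0.773 -0.016  0.068] [ 0.72  -0.064  0.012] [0.813 0.059 0.076]
 obj [ 121  290   50   43 1090] [ 0.355 -0.394  0.05 ]
[... 482 characters left out ...]
.086  0.073] [ 0.574 -0.034  0.104]
 clip [433 247  19  23 340] [ 0.496 -0.283  0.093] [ 0.465 -0.307  0.073] [ 0.526 -0.261  0.113]
 clip [380 276  25  21 383] [ 0.424 -0.153  0.08 ] [ 0.398 -0.185  0.069] [ 0.451 -0.121  0.092]
 obj [ 310  144   45   39 1078] [0.757 0.    0.069] [ 0.717 -0.06   0.012] [0.829 0.062 0.082]
 obj [ 345  203  107   94 5589] [ 0.519 -0.172  0.083] [ 0.398 -0.307  0.013] [ 0.643 -0.032  0.113]
 obj [ 200  224   90   57 4301] [0.518 0.231 0.08 ] [0.442 0.121 0.016] [0.602 0.351 0.117]
 obj [468 296  28  23 202] [ 0.362 -0.377  0.056] [ 0.339 -0.42   0.012] [ 0.397 -0.36   0.082]
 obj [173 316  32  20 545] [0.324 0.375 0.098] [0.3   0.351 0.012] [0.351 0.417 0.111]
```

```bash
python3 - <<'E'
import cv2
a=cv2.imread('pics/scene0.png');cv2.imwrite('pics/scene0box.png',cv2.resize(a[220:350,90:330],None,fx=3.3,fy=3.3,interpolation=cv2.INTER_CUBIC))
cv2.imwrite('pics/scene0tray.png',cv2.resize(a[110:250,290:430],None,fx=4,fy=4,interpolation=cv2.INTER_CUBIC))
a=cv2.imread('pics/top0.png');cv2.imwrite('pics/top0c.png',cv2.resize(a[190:340,190:510],None,fx=2.5,fy=2.5,interpolation=cv2.INTER_CUBIC))
E
```

```text
(no output)
```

View pics/scene0box.png

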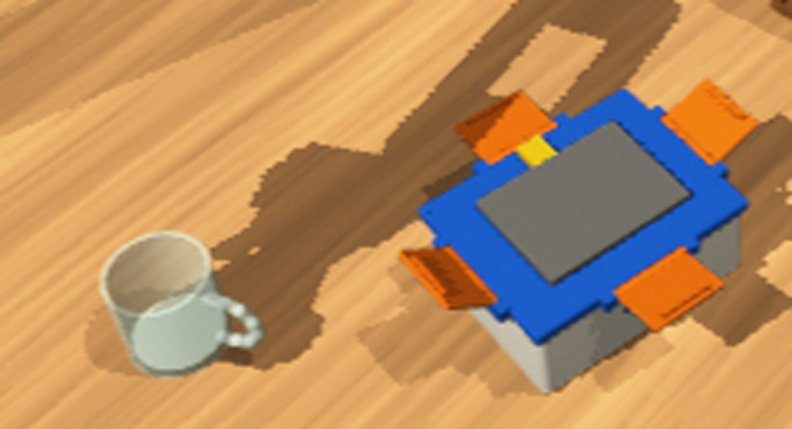

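View pics/top0c.png

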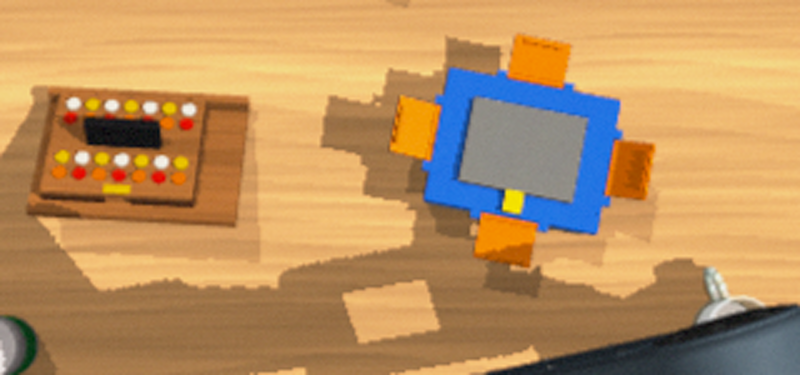

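```bash
ls clip*; cat > box.py <<'E'
from h import *
def R2(a): return np.array([[np.cos(a),-np.sin(a)],[np.sin(a),np.cos(a)]])
E
python3 - <<'E'
from box import *
# refine box: project-based plan rect of lid: use plane-intersection of pixel rays at z=.08 for blue|grey|yellow mask contour
for n in ['scene','top']:
    z=np.load(n+'0.npz'); c={k:z[k] for k in z.files}
    hsv=cv2.cvtColor(c['color'],cv2.COLOR_RGB2HSV); H,S,V=[hsv[...,i].astype(int) for i in range(3)]
    W=cloud(c)
    def plane(u,v,h):
        d=np.stack([(u-c['cx'])/c['fx'],-(v-c['cy'])/c['fy'],-np.ones_like(u)],-1)@c['rotation'].T
        t=(h-c['position'][2])/d[:,2]; return c['position']+d*t[:,None]
    near=np.hypot(W[...,0]-.52,W[...,1]+.174)<.13
    blue=(H>100)&(H<125)&(S>180)&(V>80)&near&(W[...,2]>.076)
    grey=(S<60)&(W[...,2]>.075)&near
    for nm,m,h in [('plinth',grey,.088),]:
        m=cv2.morphologyEx(m.astype(np.uint8),cv2.MORPH_OPEN,np.ones((3,3)))
        cs,_=cv2.findContours(m,cv2.RETR_EXTERNAL,cv2.CHAIN_APPROX_NONE); cc=max(cs,key=cv2.contourArea)[:,0,:].astype(float)
        P=plane(cc[:,0],cc[:,1],h)
        print(n,nm,m.sum(),cv2.minAreaRect((P[:,:2]*1000).astype(np.float32)))
        v,u=np.nonzero(m);P=plane(u.astype(float),v.astype(float),h); print('  centroid',P.mean(0))
    bm=blue.astype(np.uint8); v,u=np.nonzero(bm); P=plane(u.astype(float),v.astype(float),.08)
    hull=cv2.convexHull((P[:,:2]*1000).astype(np.float32)); print(' lid',cv2.minAreaRect(hull))
    # clips
    import glob
yaw=np.radians(-11.7)
for f in sorted(glob.glob('clip_*.npy')):
    Q=np.load(f);Q=Q[~np.isnan(Q).any(1)]
    L=(Q[:,:2]-[.5205,-.1735])@R2(yaw)
    m=L.mean(0); ax=int(abs(m[1])>abs(m[0])); s=np.sign(m[ax])
    r=s*L[:,ax]-(96 if ax else 76)/1e3
    k=(r>0.008)&(r<.04); p=np.polyfit(r[k],Q[k,2],1)
    print(f,'xy'[ax],s,'angle',1.5708+np.arctan(p[0]),'z at hinge',p[1],'rmax',np.percentile(r,98), 'lateral',m[1-ax])
E
```

```text
clip_scene_1.npy
clip_scene_2.npy
clip_scene_3.npy
clip_scene_4.npy
clip_top_1.npy
clip_top_2.npy
clip_top_3.npy
clip_top_4.npy
scene plinth 1590 ((523.1377563476562, -176.07728576660156), (122.05743408203125, 91.9112548828125), 78.31498718261719)
  centroid [ 0.52378385 -0.17763727  0.088     ]
 lid ((523.015869140625, -175.5130157470703), (199.474365234375, 161.15499877929688), 78.26947784423828)
top plinth 1567 ((519.5474243164062, -172.2509307861328), (120.32923889160156, 90.99927520751953), 78.20895385742188)
  centroid [ 0.5196196  -0.17250498  0.088     ]
 lid ((519.2427978515625, -172.1180419921875), (196.5500946044922, 154.8811492919922), 78.87498474121094)
clip_scene_1.npy y 1.0 angle 1.9745361540338862 z at hinge 0.07869859662425976 rmax 0.03642637663980902 lateral 0.002498227848743506
clip_scene_2.npy x -1.0 angle 1.6431544294404141 z at hinge 0.07807376049651704 rmax 0.04036634890235767 lateral -0.001624287714479686
clip_scene_3.npy y -1.0 angle 2.20660963817232 z at hinge 0.0797761492791742 rmax 0.03620004321328536 lateral 0.0032333437316145216
clip_scene_4.npy x 1.0 angle 1.7429300489539286 z at hinge 0.0782760042075664 rmax 0.04552460109317869 lateral -0.0023671936368984034
clip_top_1.npy x 1.0 angle 1.7373231564456248 z at hinge 0.07887389672713173 rmax 0.04059975551578802 lateral 0.00022474541558819257
clip_top_2.npy y 1.0 angle 2.0170080238116905 z at hinge 0.07743697703228213 rmax 0.04089204576968657 lateral -0.00016207831745134973
clip_top_3.npy y -1.0 angle 2.224893095026356 z at hinge 0.08098265872900183 rmax 0.03363996711135734 lateral -0.0020821761221830335
clip_top_4.npy x -1.0 angle 1.61656446613428 z at hinge 0.07834364915043542 rmax 0.04402288577141742 lateral 0.0010593796026739117
```

Box: centre about (0.521, -0.174), yaw about -11.7°. Clip angles are roughly front 1.6, back 1.7, left 2.0 and right 2.2. I'll turn the tool first and shut the fingers.

>>> carry_out(grip=[-1,-1,-1,-1,-1,-1,-1], slide=[[0,0,0],[0,0,0],[0,0,0],[0,0,0],[0,0,0],[0,0,0],[0,0,0]], twist=[[0,0,-0.15],[0,0,-0.15],[0,0,-0.15],[0,0,-0.15],[0,0,-0.15],[0,0,-0.15],[0,0,0]])

```text
time_s: 0.85
position: [0.28, -0.5557, 0.2187]
tcp_rot: [[0.197, 0.98, -0.002], [0.98, -0.197, 0.008], [0.007, -0.004, -1.0]]
force: [0.3, -0.5, -0.2]
opening: 0.445
```

```bash
cat >> box.py <<'E'
C=np.array([.521,-.174]); YAW=np.radians(-11.75)
def Rdown(yaw):  # tool y along box x
    ex=np.array([np.cos(yaw),np.sin(yaw),0]); ey=np.array([-np.sin(yaw),np.cos(yaw),0]); return np.stack([ey,ex,np.array([0,0,-1.])],1)
def to(bx,by,z,R=None,C=C,YAW=YAW):
    s=bot.read_state(); T=np.array(s['tcp_rot']); p=np.array(s['position'])
    g=np.r_[C+R2(YAW)@np.array([bx,by])/1000,z/1000]
    R=Rdown(YAW) if R is None else R
    print('t',round(s['time_s'],2),'slide mm',(T.T@(g-p)*1000).round(1),'twist',cv2.Rodrigues(T.T@R)[0].ravel().round(3),'F',s['force'].round(1),'op',round(s['opening'],2))
def where():
    s=bot.read_state(); p=np.array(s['position']); print('box mm',(R2(YAW).T@(p[:2]-C)*1000).round(1),'z',(p[2]*1000).round(1),'F',(R2(YAW).T@s['force'][:2]).round(1),s['force'][2].round(1),'t',s['time_s'])
E
python3 -c "
from box import *
to(0,-126,140)"
```

```text
t 0.85 slide mm [295.2 160.4  80.2] twist [-0.004 -0.007  0.006] F [ 0.3 -0.5 -0.2] op 0.44
```

>>> carry_out(grip=[-1,-1,-1,-1,-1,-1,-1,-1,-1], slide=[[37,20,5],[37,20,5],[37,20,5],[37,20,10],[37,20,10],[37,20,15],[37,20,15],[37,20,15],[0,0,0]], twist=[[0,0,0],[0,0,0],[0,0,0],[0,0,0],[0,0,0],[0,0,0],[0,0,0],[0,0,0],[0,0,0]])

```text
time_s: 1.75
position: [0.5057, -0.2947, 0.1359]
tcp_rot: [[0.236, 0.972, -0.001], [0.972, -0.236, 0.003], [0.003, -0.002, -1.0]]
force: [-1.4, 0.2, -0.2]
opening: 0.007
```

```bash
python3 -c "
from box import *
to(0,-126,140); where()
to(0,-126,50)
c=bot.capture('wrist'); save('w1.png',c['color'])"
```

```text
t 1.75 slide mm [-5.  -9.4 -4.1] twist [-0.001 -0.003 -0.033] F [-1.4  0.2 -0.2] op 0.01
box mm [   9.6 -121.3] z 135.9 F [-1.4 -0.1] -0.2 t 1.75
t 1.75 slide mm [-5.3 -9.3 85.9] twist [-0.001 -0.003 -0.033] F [-1.4  0.2 -0.2] op 0.01
```

View pics/w1.png

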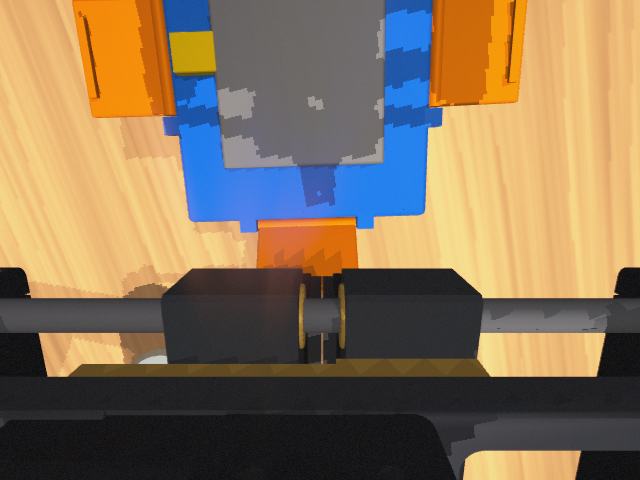

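The wrist view shows the right clip (~307,245 px) just ahead of the shut fingers, and the box is where I expected. I'll press it down.

>>> carry_out(grip=[-1,-1,-1,-1,-1], slide=[[-5,-9,15],[0,0,20],[0,0,20],[0,0,20],[0,0,10]], twist=[[0,0,-0.03],[0,0,0],[0,0,0],[0,0,0],[0,0,0]])

```text
time_s: 2.3
position: [0.4967, -0.3084, 0.0545]
tcp_rot: [[0.218, 0.976, 0.009], [0.976, -0.218, -0.011], [-0.009, 0.011, -1.0]]
force: [-0.2, -0.3, 1.7]
opening: 0.007
```

```bash
python3 -c "
from box import *
where();to(0,-108,47)
c=bot.capture('scene'); save('s2.png',cv2.resize(c['color'][200:360,180:400],None,fx=3,fy=3))"
```

```text
box mm [   3.6 -136.5] z 54.5 F [-0.1 -0.4] 1.7 t 2.3
t 2.3 slide mm [28.5 -4.1  7.2] twist [ 0.011  0.009 -0.015] F [-0.2 -0.3  1.7] op 0.01
```

View pics/s2.png

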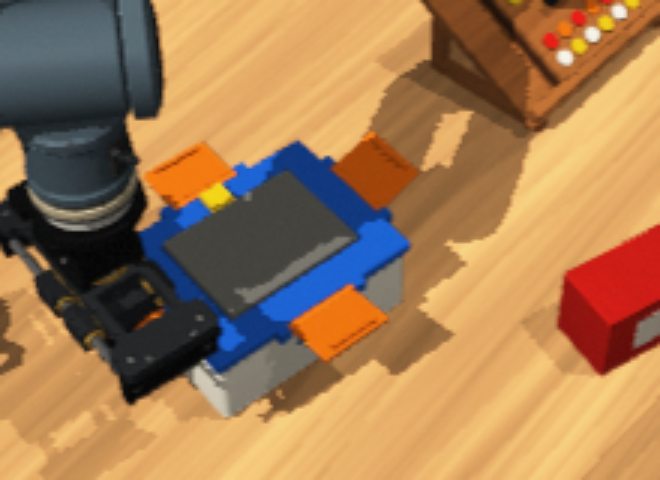

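>>> carry_out(grip=[-1,-1,-1,-1,-1], slide=[[4,-2,4],[6,-2,4],[6,0,0],[6,0,0],[4,0,0]], twist=[[0,0,-0.01],[0,0,0],[0,0,0],[0,0,0],[0,0,0]])

```text
time_s: 2.85
position: [0.4991, -0.2849, 0.047]
tcp_rot: [[0.211, 0.977, 0.012], [0.977, -0.211, -0.017], [-0.014, 0.016, -1.0]]
force: [-1.2, -1.6, -1.0]
opening: 0.009
```

```bash
python3 -c "
from box import *
where();to(0,-108,47)"
```

```text
box mm [   1.1 -113.1] z 47.0 F [-0.8 -1.9] -1.0 t 2.85
t 2.85 slide mm [ 5.1 -1.2 -0.1] twist [ 0.015  0.015 -0.008] F [-1.2 -1.6 -1. ] op 0.01
```

>>> carry_out(grip=[-1,-1,-1], slide=[[3,0,0],[3,0,0],[2,0,0]], twist=[[0,0,0],[0,0,0],[0,0,0]])

```text
time_s: 3.15
position: [0.4996, -0.2831, 0.0473]
tcp_rot: [[0.202, 0.979, 0.01], [0.979, -0.202, -0.031], [-0.028, 0.016, -0.999]]
force: [-3.9, -7.4, -2.8]
opening: 0.004
```

```bash
python3 -c "
from box import *
where();to(0,-108,47)"
```

```text
box mm [   1.3 -111.2] z 47.3 F [-2.3 -8. ] -2.8 t 3.15
t 3.15 slide mm [ 3.2 -1.3  0.1] twist [0.016 0.028 0.002] F [-3.9 -7.4 -2.8] op 0.0
```

>>> carry_out(grip=[-1,-1], slide=[[4,0,0],[4,0,0]], twist=[[0,0,0],[0,0,0]])

```text
time_s: 3.35
position: [0.4998, -0.2833, 0.0475]
tcp_rot: [[0.196, 0.981, 0.008], [0.98, -0.195, -0.045], [-0.042, 0.016, -0.999]]
force: [-7.3, -16.0, -4.0]
opening: 0.005
```

```bash
python3 -c "
from box import *
where()
c=bot.capture('wrist'); save('w3.png',c['color'])
c=bot.capture('scene'); save('s3.png',cv2.resize(c['color'][200:360,180:400],None,fx=3,fy=3))"
```

```text
box mm [   1.5 -111.3] z 47.5 F [ -3.9 -17.1] -4.0 t 3.35
```

View pics/w3.png

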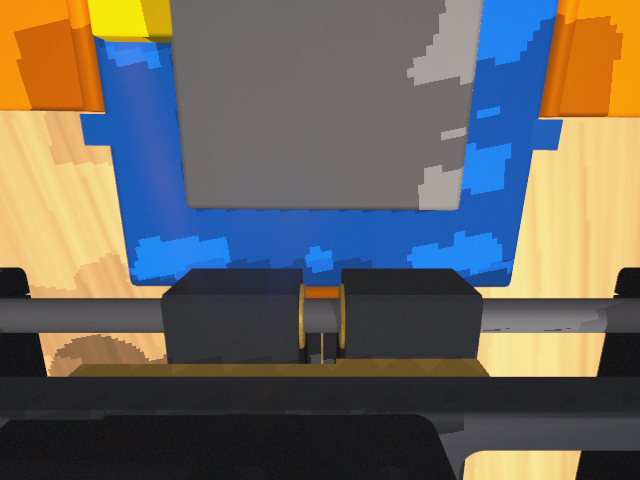

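Right clip is at its stop: 17 N and no further travel. Retract, rise, and go on to the back clip.

>>> carry_out(grip=[-1,-1,-1,-1], slide=[[-15,0,0],[-10,0,-20],[0,0,-30],[0,0,-30]], twist=[[0.01,0.04,0.01],[0,0,0],[0,0,0],[0,0,0]])

```text
time_s: 3.85
position: [0.491, -0.3046, 0.126]
tcp_rot: [[0.207, 0.978, -0.003], [0.978, -0.207, 0.01], [0.009, -0.005, -1.0]]
force: [1.5, -0.7, 0.4]
opening: 0.006
```

```bash
python3 -c "
from box import *
where();to(112,0,125)
"
```

```text
box mm [  -2.8 -134. ] z 126.0 F [ 1.6 -0.4] 0.4 t 3.85
t 3.85 slide mm [134.4 114.3   1.5] twist [-0.005 -0.009 -0.004] F [ 1.5 -0.7  0.4] op 0.01
```

>>> carry_out(grip=[-1,-1,-1,-1,-1,-1], slide=[[30,26,0],[30,26,0],[30,26,0],[30,26,0],[14,10,0],[0,0,0]], twist=[[0,0,0],[0,0,0],[0,0,0],[0,0,0],[0,0,0],[0,0,0]])

```text
time_s: 4.45
position: [0.636, -0.1908, 0.1335]
tcp_rot: [[0.21, 0.978, 0.002], [0.978, -0.21, 0.01], [0.01, -0.0, -1.0]]
force: [-0.3, -0.2, 0.7]
opening: 0.004
```

```bash
python3 -c "
from box import *
where();to(112,0,50)
c=bot.capture('top'); save('t4.png',cv2.resize(c['color'][190:340,190:510],None,fx=2.5,fy=2.5))
"
```

```text
box mm [116.   7.] z 133.5 F [-0.2 -0.3] 0.7 t 4.45
t 4.45 slide mm [-7.9 -3.9 83.4] twist [-0.    -0.01  -0.007] F [-0.3 -0.2  0.7] op 0.0
```

View pics/t4.png

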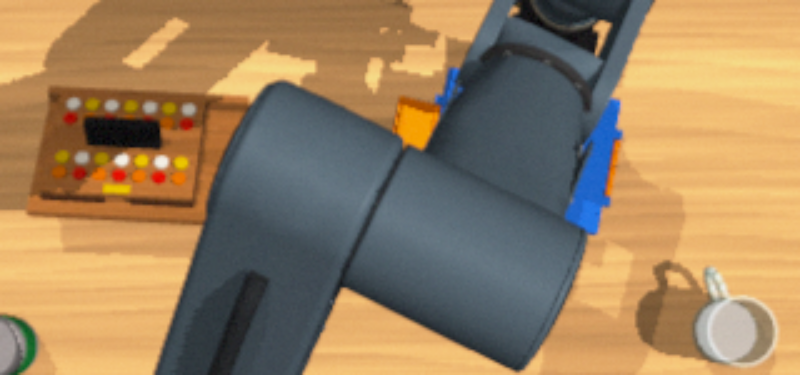

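The arm hides the back clip, but the right clip shows only as a thin orange edge (615,165), so it is down. Now press the back clip.

>>> carry_out(grip=[-1,-1,-1,-1,-1,-1], slide=[[-7,-4,15],[0,0,20],[0,-2,20],[0,-2,20],[0,-3,10],[0,0,0]], twist=[[0,-0.01,0],[0,0,0],[0,0,0],[0,0,0],[0,0,0],[0,0,0]])

```text
time_s: 5.1
position: [0.6156, -0.2019, 0.0481]
tcp_rot: [[0.218, 0.976, -0.003], [0.976, -0.218, -0.001], [-0.001, -0.003, -1.0]]
force: [1.6, 0.9, 0.6]
opening: 0.004
```

```bash
python3 -c "
from box import *
where();to(94,0,47)
"
```

```text
box mm [98.3 -8. ] z 48.1 F [1.4 1.3] 0.6 t 5.1
t 5.1 slide mm [ 8.  -4.4  1.1] twist [-0.003  0.001 -0.015] F [1.6 0.9 0.6] op 0.0
```

>>> carry_out(grip=[-1,-1,-1,-1], slide=[[6,-4,0],[0,-4,0],[0,-4,0],[0,-4,0]], twist=[[0,0,-0.01],[0,0,0],[0,0,0],[0,0,0]])

```text
time_s: 5.5
position: [0.6078, -0.1965, 0.0515]
tcp_rot: [[0.211, 0.977, 0.016], [0.978, -0.211, -0.009], [-0.005, 0.018, -1.0]]
force: [9.7, -0.3, -3.8]
opening: 0.007
```

```bash
python3 -c "
from box import *
where();to(94,0,47)
"
```

```text
box mm [89.6 -4.4] z 51.5 F [9.6 1.7] -3.8 t 5.5
t 5.5 slide mm [4.4 4.3 4.5] twist [ 0.018  0.005 -0.007] F [ 9.7 -0.3 -3.8] op 0.01
```

>>> carry_out(grip=[-1,-1,-1], slide=[[2,-4,4],[0,-4,0],[0,-4,0]], twist=[[0,0,0],[0,0,0],[0,0,0]])

```text
time_s: 5.8
position: [0.608, -0.1968, 0.0533]
tcp_rot: [[0.211, 0.976, 0.045], [0.977, -0.21, -0.021], [-0.012, 0.048, -0.999]]
force: [6.8, -0.4, -2.9]
opening: 0.002
```

```bash
python3 -c "
from box import *
where()
"
```

```text
box mm [89.8 -4.6] z 53.3 F [6.8 1. ] -2.9 t 5.8
```

>>> carry_out(grip=[-1,-1,-1,-1,-1], slide=[[0,15,0],[0,5,-25],[0,0,-30],[0,-20,-25],[0,-40,0]], twist=[[0.05,0.01,0],[0,0,0],[0,0,0],[0,0,0],[0,0,0]])

```text
time_s: 6.3
position: [0.57, -0.1884, 0.1388]
tcp_rot: [[0.208, 0.978, -0.005], [0.978, -0.208, -0.002], [-0.003, -0.004, -1.0]]
force: [0.1, -0.0, -0.3]
opening: 0.01
```

```bash
python3 -c "
from box import *
where();to(-112,0,130)
"
```

```text
box mm [50.9 -4.1] z 138.8 F [ 0.1 -0. ] -0.3 t 6.3
t 6.3 slide mm [   3.4 -162.8    9.5] twist [-0.004  0.003 -0.004] F [ 0.1 -0.  -0.3] op 0.01
```

>>> carry_out(grip=[-1,-1,-1,-1,-1], slide=[[1,-40,0],[1,-40,0],[1,-40,0],[0,-40,0],[0,0,0]], twist=[[0,0,0],[0,0,0],[0,0,0],[0,0,0],[0,0,0]])

```text
time_s: 6.8
position: [0.3978, -0.1444, 0.1427]
tcp_rot: [[0.204, 0.979, -0.016], [0.979, -0.204, 0.003], [-0.0, -0.016, -1.0]]
force: [0.0, 0.2, -0.3]
opening: 0.005
```

```bash
python3 -c "
from box import *
where();to(-112,0,50)
c=bot.capture('scene'); save('s5.png',cv2.resize(c['color'][200:360,180:400],None,fx=3,fy=3))"
```

```text
box mm [-126.6    3.9] z 142.7 F [-0.   0.2] -0.3 t 6.8
t 6.8 slide mm [-3.9 16.1 92.5] twist [-0.016  0.    -0.001] F [ 0.   0.2 -0.3] op 0.0
```

View pics/s5.png

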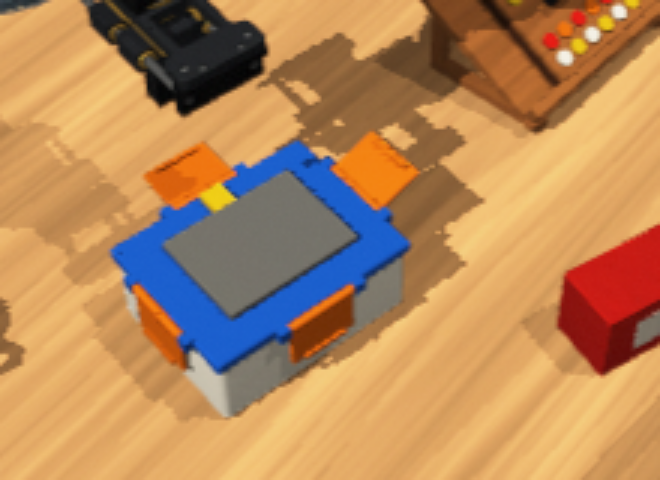

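The right (160,325) and back (322,325) clips are both flat against the walls. The front one (190,175) comes next.

>>> carry_out(grip=[-1,-1,-1,-1,-1,-1], slide=[[-4,15,15],[0,0,25],[0,0,20],[0,2,20],[0,2,12],[0,0,0]], twist=[[-0.01,0,0],[0,0,0],[0,0,0],[0,0,0],[0,0,0],[0,0,0]])

```text
time_s: 7.45
position: [0.4266, -0.1586, 0.052]
tcp_rot: [[0.202, 0.979, 0.01], [0.979, -0.202, -0.01], [-0.008, 0.012, -1.0]]
force: [-1.4, 0.9, -0.4]
opening: 0.003
```

```bash
python3 -c "
from box import *
where();to(-90,0,48)
"
```

```text
box mm [-95.5  -4.2] z 52.0 F [-1.5  0.6] -0.4 t 7.45
t 7.45 slide mm [4.2 5.5 4. ] twist [0.012 0.008 0.001] F [-1.4  0.9 -0.4] op 0.0
```

>>> carry_out(grip=[-1,-1,-1,-1], slide=[[4,4,4],[0,4,0],[0,4,0],[0,4,0]], twist=[[0.01,0.01,0],[0,0,0],[0,0,0],[0,0,0]])

```text
time_s: 7.85
position: [0.435, -0.1553, 0.048]
tcp_rot: [[0.196, 0.98, -0.019], [0.981, -0.196, 0.009], [0.005, -0.021, -1.0]]
force: [-13.3, -7.6, 3.0]
opening: 0.002
```

```bash
python3 -c "
from box import *
where();to(-90,0,48)
"
```

```text
box mm [-88.    0.8] z 48.0 F [-11.4 -10.2] 3.0 t 7.85
t 7.85 slide mm [-0.8 -2.   0. ] twist [-0.021 -0.005  0.007] F [-13.3  -7.6   3. ] op 0.0
```

>>> carry_out(grip=[-1,-1,-1,-1,-1,-1], slide=[[-1,4,0],[0,4,0],[0,-15,0],[0,-10,-20],[0,0,-30],[10,0,-30]], twist=[[0,0,0],[0,0,0],[-0.03,0,0],[0,0,0],[0,0,0],[0,0,0]])

```text
time_s: 8.45
position: [0.4126, -0.1421, 0.1304]
tcp_rot: [[0.195, 0.981, -0.007], [0.981, -0.195, 0.011], [0.009, -0.009, -1.0]]
force: [0.8, -1.0, 0.2]
opening: 0.003
```

```bash
python3 -c "
from box import *
where();to(0,126,130)
"
```

```text
box mm [-112.6    9.2] z 130.4 F [ 1.  -0.8] 0.2 t 8.45
t 8.45 slide mm [115.8 113.6   0.5] twist [-0.009 -0.009  0.009] F [ 0.8 -1.   0.2] op 0.0
```

>>> carry_out(grip=[-1,-1,-1,-1,-1,-1], slide=[[26,26,0],[26,26,0],[26,26,0],[26,26,0],[10,9,0],[0,0,0]], twist=[[0,0,0],[0,0,0],[0,0,0],[0,0,0],[0,0,0.01],[0,0,0]])

```text
time_s: 9.05
position: [0.5613, -0.0504, 0.1436]
tcp_rot: [[0.207, 0.978, 0.024], [0.978, -0.207, 0.001], [0.006, 0.023, -1.0]]
force: [-0.3, -1.6, 0.2]
opening: 0.008
```

```bash
python3 -c "
from box import *
where();to(0,126,50)
"
```

```text
box mm [ 14.3 129.2] z 143.6 F [ 0.  -1.6] 0.2 t 9.05
t 9.05 slide mm [ -3.8 -16.4  93.3] twist [ 0.023 -0.006 -0.003] F [-0.3 -1.6  0.2] op 0.01
```

>>> carry_out(grip=[-1,-1,-1,-1,-1,-1], slide=[[-4,-14,15],[0,0,25],[0,0,20],[-2,0,20],[-2,0,12],[0,0,0]], twist=[[0.02,0,0],[0,0,0],[0,0,0],[0,0,0],[0,0,0],[0,0,0]])

```text
time_s: 9.65
position: [0.5402, -0.0574, 0.0486]
tcp_rot: [[0.209, 0.978, 0.002], [0.978, -0.209, 0.006], [0.006, 0.001, -1.0]]
force: [0.4, 2.4, -0.7]
opening: 0.004
```

```bash
python3 -c "
from box import *
where();to(0,109,48)
"
```

```text
box mm [ -5. 118.] z 48.6 F [-0.1  2.4] -0.7 t 9.65
t 9.65 slide mm [-9.   5.   0.5] twist [ 0.001 -0.006 -0.006] F [ 0.4  2.4 -0.7] op 0.0
```

>>> carry_out(grip=[-1,-1,-1,-1,-1], slide=[[-4,4,0],[-4,0,0],[-4,0,0],[-4,0,0],[-4,0,0]], twist=[[0,0,0],[0,0,0],[0,0,0],[0,0,0],[0,0,0]])

```text
time_s: 10.15
position: [0.5397, -0.067, 0.0484]
tcp_rot: [[0.223, 0.975, 0.004], [0.974, -0.223, 0.027], [0.027, -0.002, -1.0]]
force: [7.3, 18.7, -5.4]
opening: 0.005
```

```bash
python3 -c "
from box import *
where();to(0,109,48)
"
```

```text
box mm [ -3.5 108.6] z 48.4 F [ 3.4 19.8] -5.4 t 10.15
t 10.15 slide mm [0.5 3.5 0.4] twist [-0.002 -0.027 -0.02 ] F [ 7.3 18.7 -5.4] op 0.0
```

All four clips have been pressed to their stops. The touches put the box centre at about (0.5216, -0.1755). Now back off, open the fingers, and check.

>>> carry_out(grip=[-1,-1,1,1,1,1,1], slide=[[15,0,0],[15,0,-20],[0,0,-40],[0,0,-45],[0,0,-45],[0,0,-45],[0,0,0]], twist=[[0,-0.03,-0.02],[0,0,0],[0,0,0],[0,0,0],[0,0,0],[0,0,0],[0,0,0]])

```text
time_s: 10.85
position: [0.5474, -0.0387, 0.2546]
tcp_rot: [[0.2, 0.98, 0.001], [0.98, -0.2, -0.009], [-0.009, 0.003, -1.0]]
force: [0.4, -0.4, 0.2]
opening: 0.373
```

```bash
python3 -c "
from box import *
where()
c=bot.capture('scene'); save('s6.png',cv2.resize(c['color'][110:360,170:430],None,fx=2.4,fy=2.4))
np.savez('s6.npz',**c)
s=bot.read_state();c=bot.capture('wrist'); save('w6.png',c['color'])"
```

```text
box mm [ -1.7 137.9] z 254.6 F [ 0.5 -0.3] 0.2 t 10.85
```

View pics/s6.png

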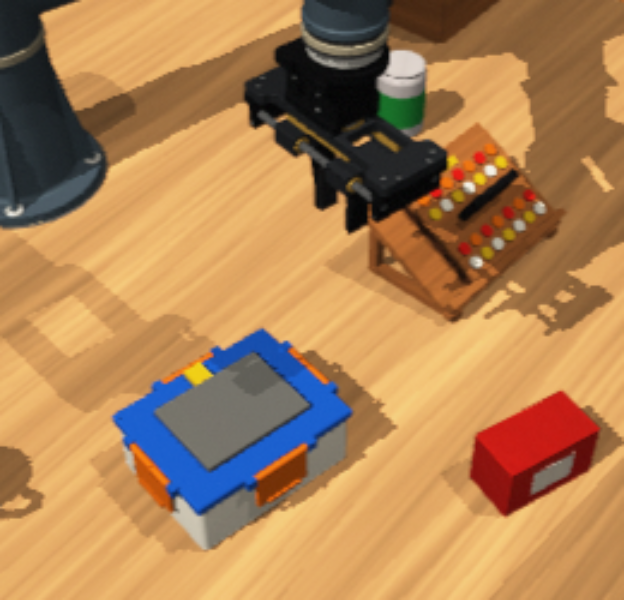

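View pics/w6.png

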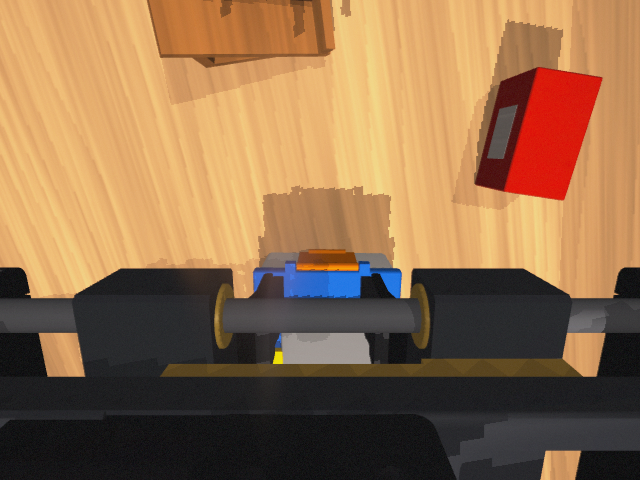

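In the scene view all clips lie against the walls: right (152,475), back (282,475), and thin edges at front (190,367) and left (310,365). Now I'll locate the tray.

```bash
cat > tray.py <<'E'
from box import *
E
python3 - <<'E'
from box import *
for n in ['scene','top']:
    z=np.load(n+'0.npz'); c={k:z[k] for k in z.files}; W=cloud(c)
    hsv=cv2.cvtColor(c['color'],cv2.COLOR_RGB2HSV); H,S,V=[hsv[...,i].astype(int) for i in range(3)]
    reg=(abs(W[...,0]-.525)<.1)&(abs(W[...,1]-.23)<.13)&(W[...,2]>.02)
    blk=reg&(V<50)
    nn,lab,st,ce=cv2.connectedComponentsWithStats(blk.astype(np.uint8)); i=1+np.argmax(st[1:,4]) if n=='top' else None
    for j in range(1,nn):
        if st[j,4]>30: print(n,'blk',st[j],ce[j],np.nanmedian(W[lab==j],0).round(4))
    # discs: saturated white/red/yellow/orange
    disc=reg&(((S<60)&(V>130))|((S>215)&(V>150)))
    nn,lab,st,ce=cv2.connectedComponentsWithStats(disc.astype(np.uint8))
    P=W[disc]; P=P[~np.isnan(P).any(1)]
    for _ in range(4):
        m=P.mean(0);u,s,vt=np.linalg.svd(P-m);nrm=vt[2]*np.sign(vt[2][2]);d=(P-m)@nrm; P=P[abs(d)<.006]
    print(n,'plane n',nrm.round(3),'tilt',np.degrees(np.arccos(nrm[2])),'yaw',np.degrees(np.arctan2(nrm[1],nrm[0])),'mean',m,'sd',d.std(),len(P))
    e1=vt[0]*np.sign(vt[0][1]);print(' row axis',e1.round(3),'yaw of x',np.degrees(np.arctan2(-e1[0],e1[1])))
a=cv2.imread('pics/scene0tray.png')
E
```

```text
scene blk [362 181  24  21 117] [372.84615385 191.28205128] [0.5517 0.2257 0.1038]
scene plane n [ 0.502 -0.026  0.865] tilt 30.157971112600116 yaw -2.9370142411514277 mean [0.53378695 0.24275732 0.07314023] sd 0.002273184431766991 506
 row axis [-0.184  0.974  0.136] yaw of x 10.69503218392996
top blk [224 237  30  12 304] [238.61513158 242.85855263] [0.5403 0.2468 0.0965]
top plane n [ 0.501 -0.031  0.865] tilt 30.152432029318856 yaw -3.5764414176595483 mean [0.52808923 0.24731025 0.07593378] sd 0.0027101960148700507 555
 row axis [-0.243  0.954  0.176] yaw of x 14.320379759788855
```

View pics/scene0tray.png

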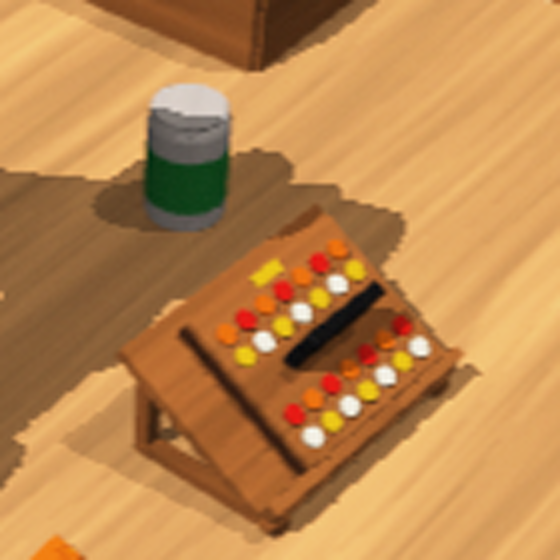

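```bash
cat > tray.py <<'E'
from box import *
TY=np.radians(-3.3); TC=np.array([.531,.246,.0725]); # tray centre guess
def Rtray(yaw=None,tilt=np.radians(30)):
    yaw=TY if yaw is None else yaw
    Rz=cv2.Rodrigues(np.array([0,0,yaw]))[0]; Ry=cv2.Rodrigues(np.array([0,tilt,0.]))[0]
    return Rz@Ry   # tray axes in world
def Rtool(yaw=None,tilt=np.radians(30)):
    R=Rtray(yaw,tilt); return np.stack([R[:,1],R[:,0],-R[:,2]],1)
def tot(p,TC=TC,yaw=None,tilt=np.radians(30)): # p in tray mm rel centre
    s=bot.read_state(); T=np.array(s['tcp_rot']); q=np.array(s['position'])
    g=TC+Rtray(yaw,tilt)@np.array(p)/1000
    print('t',round(s['time_s'],2),'goal',g.round(3),'slide mm',(T.T@(g-q)*1000).round(1),'twist',cv2.Rodrigues(T.T@Rtool(yaw,tilt))[0].ravel().round(3),'F',s['force'].round(1),'op',round(s['opening'],2))
E
python3 -c "
from tray import *
tot([0,-100,130])"
```

```text
t 10.95 goal [0.59  0.142 0.185] slide mm [186.2   9.9  62.6] twist [ 0.514 -0.031 -0.142] F [-0.4 -0.  -0.3] op 0.46
```

>>> carry_out(grip=[1,1,1,1,1,1], slide=[[40,0,0],[40,0,0],[40,0,5],[30,0,5],[20,0,5],[0,0,0]], twist=[[0.1,0,-0.03],[0.1,0,-0.03],[0.1,0,-0.03],[0.1,0,-0.03],[0.1,0,0],[0,0,0]])

```text
time_s: 11.55
position: [0.5566, 0.1329, 0.2238]
tcp_rot: [[0.086, 0.85, -0.519], [0.996, -0.066, 0.057], [0.014, -0.522, -0.853]]
force: [-0.9, -0.3, -1.4]
opening: 0.972
```

```bash
python3 -c "
from tray import *
tot([0,-100,130])"
```

```text
t 11.55 goal [0.59  0.142 0.185] slide mm [11.8 48.1 16.2] twist [-0.026 -0.026 -0.018] F [-0.9 -0.3 -1.4] op 0.97
```

>>> carry_out(grip=[1,1,1], slide=[[6,24,8],[6,24,8],[0,0,0]], twist=[[-0.02,-0.02,-0.02],[0,0,0],[0,0,0]])

```text
time_s: 11.85
position: [0.5879, 0.1408, 0.1793]
tcp_rot: [[0.057, 0.858, -0.511], [0.998, -0.048, 0.032], [0.003, -0.512, -0.859]]
force: [-1.2, 0.5, 0.3]
opening: 0.998
```

```bash
python3 -c "
from tray import *
tot([0,-100,130])
s=bot.read_state();c=bot.capture('wrist'); save('w7.png',c['color']); np.savez('w7.npz',**c,pos=s['position'],rot=s['tcp_rot'])"
```

```text
t 11.85 goal [0.59  0.142 0.185] slide mm [ 1.8 -1.1 -6. ] twist [-0.013 -0.002  0.001] F [-1.2  0.5  0.3] op 1.0
```

View pics/w7.png

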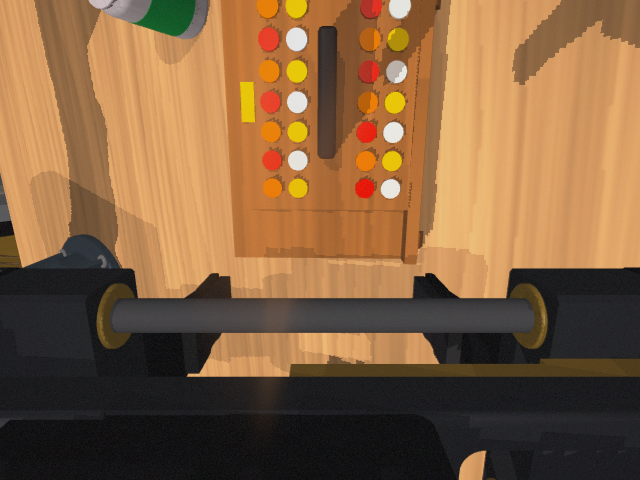

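The wrist view shows the black fin at columns ~318–337, rows ~26–158, with the yellow mark at (247,102). I'll enlarge it.

```bash
python3 - <<'E'
from tray import *
a=cv2.imread('pics/w7.png');b=cv2.resize(a[5:205,225:425],None,fx=3,fy=3,interpolation=cv2.INTER_CUBIC)
for i in range(0,200,20):
    cv2.putText(b,str(225+i),(i*3,8),0,.3,(0,0,0));cv2.putText(b,str(5+i),(0,i*3+4),0,.3,(0,0,0));cv2.line(b,(i*3,0),(i*3,4),0);cv2.line(b,(0,i*3),(4,i*3),0)
cv2.imwrite('pics/w7c.png',b)
z=np.load('w7.npz'); T=z['T_tool_cam']; R=z['rot']@T[:3,:3]; p=z['pos']+z['rot']@T[:3,3]
c=dict(depth=z['depth'],fx=z['fx'],fy=z['fy'],cx=z['cx'],cy=z['cy'],rotation=R,position=p)
W=cloud(c)
hsv=cv2.cvtColor(z['color'],cv2.COLOR_RGB2HSV); S,V=hsv[...,1],hsv[...,2]
m=np.zeros((480,640),bool); m[60:180,255:310]=1; m[60:180,345:405]=1
P=W[m];P=P[~np.isnan(P).any(1)]
for _ in range(5):
    mm=P.mean(0);u,s,vt=np.linalg.svd(P-mm,full_matrices=False);n=vt[2]*np.sign(vt[2][2]);d=(P-mm)@n;P=P[abs(d-np.median(d))<.003]
print('deck n',n.round(4),'tilt',np.degrees(np.arccos(n[2])),'yaw',np.degrees(np.arctan2(n[1],n[0])),'mean',mm,'sd',d.std())
f=W[50:140,322:333].reshape(-1,3); print('fin top above deck',np.nanmedian((f-mm)@n))
E
```

```text
deck n [ 0.4986 -0.0383  0.866 ] tilt 30.001826092603093 yaw -4.389370462395429 mean [0.53615698 0.23398228 0.0708498 ] sd 0.0013534692002596155
fin top above deck 0.03892651652241286
```

View pics/w7c.png

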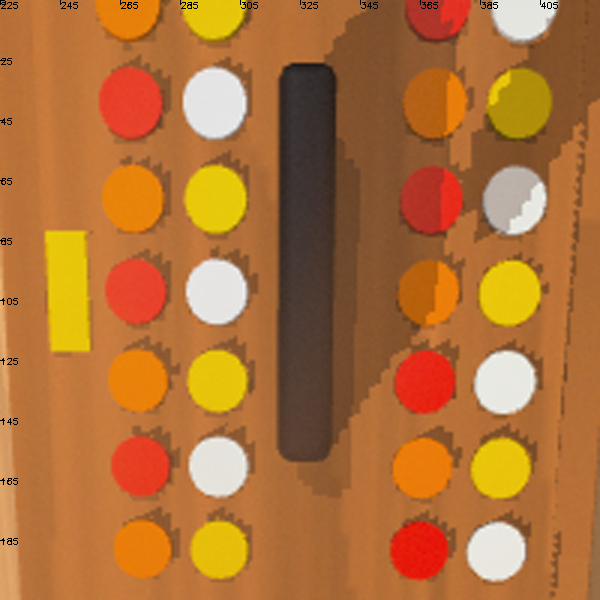

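```bash
python3 - <<'E'
from tray import *
z=np.load('w7.npz'); T=z['T_tool_cam']; R=z['rot']@T[:3,:3]; p=z['pos']+z['rot']@T[:3,3]
n=np.array([.4986,-.0383,.866]); mm=np.array([0.53615698,0.23398228,0.0708498])
def ray(u,v,h):
    d=R@np.array([(u-z['cx'])/z['fx'],-(v-z['cy'])/z['fy'],-1.]); t=(mm+n*h-p)@n/(d@n); return p+d*t
A=ray(327.35,26,.0389);B=ray(326.5,158.3,.0389); e=A-B; print('fin len',np.linalg.norm(e),'width',np.linalg.norm(ray(318,26,.0389)-ray(336.7,26,.0389)))
print('yaw from fin',np.degrees(np.arctan2(-e[0],e[1])), 'slope z',e[2])
M=(A+B)/2; C0=M-n*.029; print('fin top mid',M,'tray centre',C0)
# yellow mark at x=-? 
Y=ray(225+68/3,5+291/3,0.0); print('mark rel tray', Rtray(np.radians(-3.8)).T@(Y-C0)*1000)
# disc rows for yaw : col of discs far (298?) rows
E
```

```text
fin len 0.07863935222497981 width 0.011414834169808341
yaw from fin -3.619924695919075 slope z 0.000612313852171531
fin top mid [0.55400856 0.24488487 0.10597421] tray centre [0.53954916 0.24599557 0.08086021]
mark rel tray [-58.91104917   0.07413156  -9.89697574]
```

```bash
sed -i 's/^TY=.*/TY=np.radians(-3.6); TC=np.array([.5395,.246,.081])/' tray.py; python3 -c "
from tray import *
tot([0,0,60]);tot([0,0,-3])"
```

```text
t 11.9 goal [0.569 0.244 0.133] slide mm [102.2   4.3  53.4] twist [-0.014  0.     0.006] F [-0.2 -0.6 -0.4] op 1.0
t 11.9 goal [0.538 0.246 0.078] slide mm [102.3   5.2 116.4] twist [-0.014  0.     0.006] F [-0.2 -0.6 -0.4] op 1.0
```

>>> carry_out(grip=[1,1,1,1,1,1], slide=[[30,1,0],[30,1,10],[25,1,10],[17,1,15],[0,0,15],[0,0,0]], twist=[[-0.014,0,0.006],[0,0,0],[0,0,0],[0,0,0],[0,0,0],[0,0,0]])

```text
time_s: 12.5
position: [0.5678, 0.2398, 0.1378]
tcp_rot: [[0.07, 0.864, -0.499], [0.998, -0.063, 0.031], [-0.004, -0.5, -0.866]]
force: [0.3, -0.7, 0.3]
opening: 1.001
```

```bash
python3 -c "
from tray import *
tot([0,0,-3])
s=bot.read_state();c=bot.capture('wrist'); save('w8.png',c['color'])"
```

```text
t 12.5 goal [0.538 0.246 0.078] slide mm [ 4.4  3.6 66.5] twist [-0.     0.    -0.008] F [ 0.3 -0.7  0.3] op 1.0
```

View pics/w8.png

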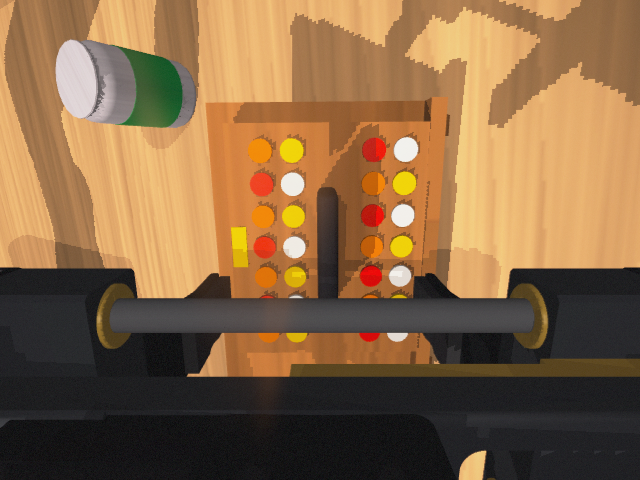

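The fin (col ~327) sits slightly right of the jaw centre (~322), matching the computed +3.6 mm. Go down.

>>> carry_out(grip=[1,1,1,1,1], slide=[[4,4,15],[0,0,20],[0,0,15],[0,0,10],[0,0,0]], twist=[[0,0,-0.008],[0,0,0],[0,0,0],[0,0,0],[0,0,0]])

```text
time_s: 13.05
position: [0.5441, 0.2435, 0.0833]
tcp_rot: [[0.066, 0.868, -0.492], [0.998, -0.057, 0.034], [0.002, -0.493, -0.87]]
force: [0.2, 0.1, 0.0]
opening: 1.002
```

```bash
python3 -c "
from tray import *
tot([0,0,-3])"
```

```text
t 13.05 goal [0.538 0.246 0.078] slide mm [ 2.2 -3.   7.3] twist [ 0.008 -0.003 -0.002] F [0.2 0.1 0. ] op 1.0
```

>>> carry_out(grip=[1,1,0.2,-0.5,-1,-1,-1,-1,-1,-1], slide=[[2,-3,4],[0,0,2],[0,0,0],[0,0,0],[0,0,0],[0,0,0],[0,0,0],[0,0,0],[0,0,0],[0,0,0]], twist=[[0.008,0,0],[0,0,0],[0,0,0],[0,0,0],[0,0,0],[0,0,0],[0,0,0],[0,0,0],[0,0,0],[0,0,0]])

```text
time_s: 14.05
position: [0.5416, 0.246, 0.0813]
tcp_rot: [[0.067, 0.867, -0.494], [0.998, -0.057, 0.036], [0.004, -0.495, -0.869]]
force: [0.5, -0.2, 0.2]
opening: 0.359
```

```bash
python3 -c "
from tray import *
tot([0,0,-3])
c=bot.capture('wrist'); save('w9.png',c['color'])"
```

```text
t 14.05 goal [0.538 0.246 0.078] slide mm [-0.1 -1.7  4.3] twist [ 0.006 -0.005 -0.002] F [ 0.5 -0.2  0.2] op 0.36
```

View pics/w9.png

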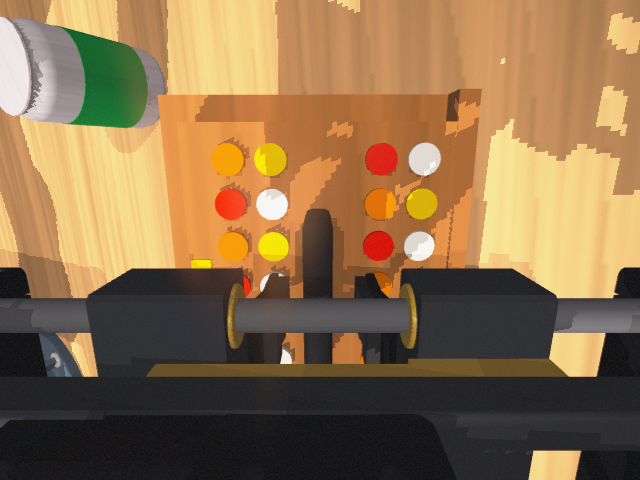

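>>> carry_out(grip=[-0.4,-0.4,-1,-1,-1,-1,-1,-1,-1,-1], slide=[[0,-1,3],[0,-1,2],[0,0,0],[0,0,0],[0,0,0],[0,0,0],[0,0,0],[0,0,0],[0,0,0],[0,0,0]], twist=[[0,0,0],[0,0,0],[0,0,0],[0,0,0],[0,0,0],[0,0,0],[0,0,0],[0,0,0],[0,0,0],[0,0,0]])

```text
time_s: 15.1
position: [0.5369, 0.2463, 0.0773]
tcp_rot: [[0.067, 0.867, -0.494], [0.998, -0.057, 0.036], [0.004, -0.495, -0.869]]
force: [0.1, -0.2, -0.5]
opening: 0.136
```

```bash
python3 -c "
from tray import *
tot([0,0,-3])
c=bot.capture('wrist'); save('w10.png',c['color'])"
```

```text
t 15.1 goal [0.538 0.246 0.078] slide mm [-0.1  0.4 -1.5] twist [ 0.005 -0.005 -0.002] F [ 0.1 -0.2 -0.5] op 0.14
```

View pics/w10.png

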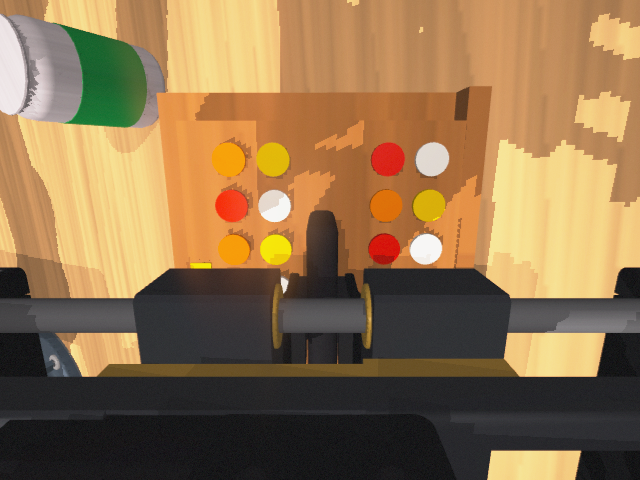

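The fingers have closed on the fin (opening 0.136, about 12 mm). Lift straight up.

>>> carry_out(grip=[-1,-1,-1,-1,-1,-1], slide=[[0,-5,-9],[0,-7,-12],[0,-10,-17],[0,-10,-17],[0,-10,-17],[0,0,0]], twist=[[0,0,0],[0,0,0],[0,0,0],[0,0,0],[0,0,0],[0,0,0]])

```text
time_s: 15.75
position: [0.5361, 0.2456, 0.1633]
tcp_rot: [[0.067, 0.868, -0.492], [0.998, -0.058, 0.035], [0.002, -0.493, -0.87]]
force: [1.0, 0.0, -5.5]
opening: 0.138
```

```bash
python3 -c "
from tray import *
tot([0,0,-3])
s=bot.read_state(); print(s['force'],s['moment'],s['opening'])
c=bot.capture('scene'); save('s11.png',cv2.resize(c['color'][90:360,170:430],None,fx=2.2,fy=2.2))"
```

```text
t 15.75 goal [0.538 0.246 0.078] slide mm [ 0.5 43.5 72.9] twist [ 0.008 -0.004 -0.003] F [ 1.   0.  -5.5] op 0.14
[ 1.00155539  0.04622921 -5.46576864] [-0.07452245 -0.91622725  0.05818392] 0.13831707106298274
```

View pics/s11.png

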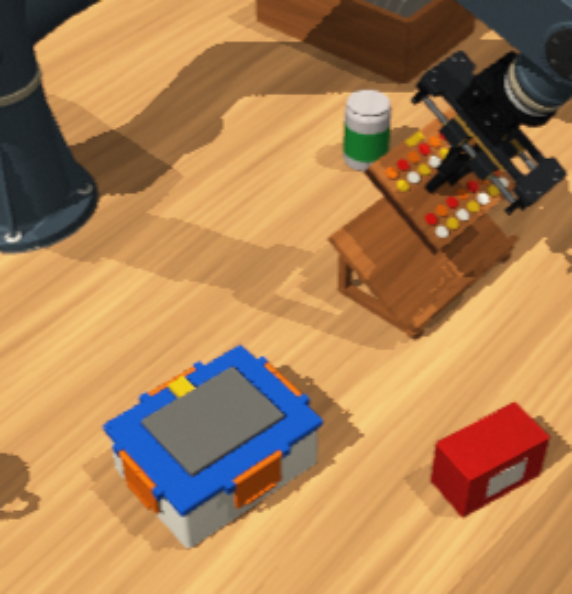

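Lifted clear, about 0.56 kg by the force. Now rise and level the tray, then carry it over.

>>> carry_out(grip=[-1,-1,-1,-1,-1,-1,-1,-1], slide=[[0,-6,-12],[0,-6,-18],[0,-6,-18],[0,-4,-18],[0,0,-15],[0,0,-5],[0,0,0],[0,0,0]], twist=[[-0.06,0,0.02],[-0.08,0,0.02],[-0.08,0,0.02],[-0.08,0,0.02],[-0.08,0,0.02],[-0.08,0,0.02],[-0.06,0,0.02],[0,0,0]])

```text
time_s: 16.6
position: [0.5362, 0.243, 0.2427]
tcp_rot: [[0.206, 0.979, -0.009], [0.978, -0.206, -0.044], [-0.045, -0.0, -0.999]]
force: [-1.0, 0.3, -5.8]
opening: 0.135
```

```bash
sed -i 's/^C=.*/C=np.array([.5214,-.1753]); YAW=np.radians(-11.75)/' box.py; python3 -c "
from tray import *
to(0,0,180);where()"
```

```text
t 16.6 slide mm [-409.1   71.8   81.1] twist [-0.     0.045 -0.003] F [-1.   0.3 -5.8] op 0.13
box mm [-70.7 412.6] z 242.7 F [-1.   0.1] -5.8 t 16.6
```

>>> carry_out(grip=[-1,-1,-1,-1,-1,-1,-1,-1,-1,-1,-1,-1], slide=[[-15,4,0],[-30,6,0],[-40,7,0],[-45,8,0],[-45,8,0],[-45,8,0],[-45,8,5],[-45,8,5],[-40,7,5],[-30,5,5],[-15,2,5],[0,0,0]], twist=[[0,0.015,0],[0,0.015,0],[0,0.015,0],[0,0,0],[0,0,0],[0,0,0],[0,0,0],[0,0,0],[0,0,0],[0,0,0],[0,0,0],[0,0,0]])

```text
time_s: 17.8
position: [0.5159, -0.1731, 0.2025]
tcp_rot: [[0.202, 0.978, -0.044], [0.979, -0.201, 0.019], [0.01, -0.047, -0.999]]
force: [-0.4, 0.1, -5.6]
opening: 0.134
```

```bash
python3 -c "
from tray import *
to(0,0,135);where()
c=bot.capture('scene'); save('s12.png',cv2.resize(c['color'][150:360,150:400],None,fx=2.6,fy=2.6)); np.savez('s12.npz',**c)
c=bot.capture('wrist'); save('w12.png',c['color'])"
```

```text
t 17.8 slide mm [-1.7  9.  67.1] twist [-0.047 -0.01   0.002] F [-0.4  0.1 -5.6] op 0.13
box mm [-5.8  1. ] z 202.5 F [-0.4 -0. ] -5.6 t 17.8
```

View pics/s12.png

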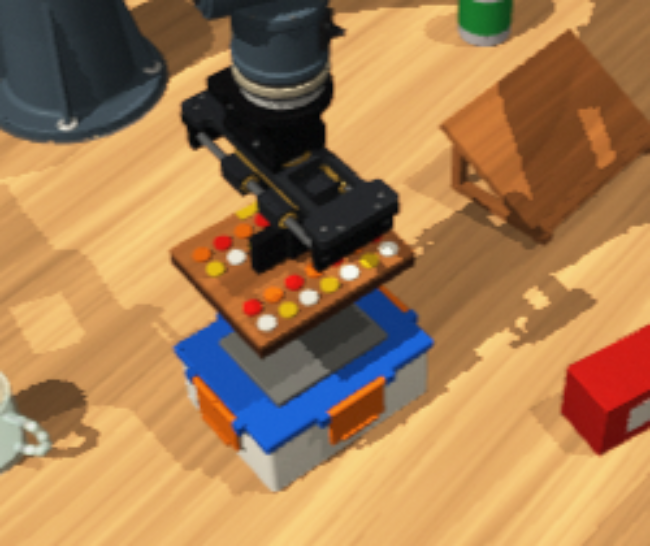

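View pics/w12.png

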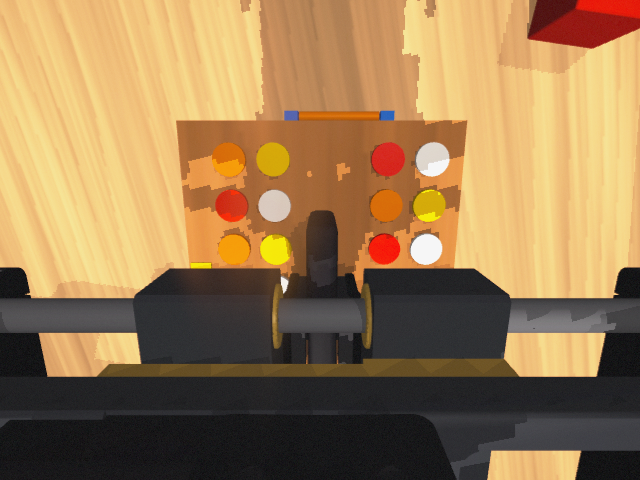

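The tray hangs level over the box and centred in the jaws: its edges at columns 178 and 467 straddle 322, and its far edge at row 120 puts the centre within 1 mm of the TCP. The left clip (345,115) is down. Descend in steps.

>>> carry_out(grip=[-1,-1,-1,-1,-1], slide=[[-2,6,12],[0,0,20],[0,0,15],[0,0,10],[0,0,0]], twist=[[-0.045,-0.01,0.002],[0,0,0],[0,0,0],[0,0,0],[0,0,0]])

```text
time_s: 18.4
position: [0.5216, -0.1667, 0.1445]
tcp_rot: [[0.195, 0.981, -0.003], [0.981, -0.195, 0.007], [0.006, -0.004, -1.0]]
force: [-0.2, 0.0, -5.0]
opening: 0.139
```

```bash
python3 -c "
from tray import *
to(0,-.5,125);where()"
```

```text
t 18.4 slide mm [-9.1  1.6 19.5] twist [-0.004 -0.006  0.009] F [-0.2  0.  -5. ] op 0.14
box mm [-1.6  8.5] z 144.5 F [-0.2  0. ] -5.0 t 18.4
```

>>> carry_out(grip=[-1,-1,-1,-1], slide=[[-9,2,8],[0,0,9],[0,0,0],[0,0,0]], twist=[[-0.004,-0.006,0.009],[0,0,0],[0,0,0],[0,0,0]])

```text
time_s: 18.8
position: [0.5234, -0.176, 0.1276]
tcp_rot: [[0.203, 0.979, 0.003], [0.979, -0.203, -0.001], [-0.001, 0.003, -1.0]]
force: [-0.2, -0.2, -6.1]
opening: 0.136
```

```bash
python3 -c "
from tray import *
to(0,-.5,125);where()
c=bot.capture('scene'); save('s13.png',cv2.resize(c['color'][210:340,190:340],None,fx=4,fy=4,interpolation=cv2.INTER_CUBIC)); np.savez('s13.npz',**c)
c=bot.capture('top'); save('t13.png',cv2.resize(c['color'][190:340,290:510],None,fx=3,fy=3,interpolation=cv2.INTER_CUBIC))"
```

```text
t 18.8 slide mm [-0.2 -2.1  2.6] twist [0.003 0.001 0.001] F [-0.2 -0.2 -6.1] op 0.14
box mm [ 2.1 -0.3] z 127.6 F [-0.1 -0.3] -6.1 t 18.8
```

View pics/s13.png

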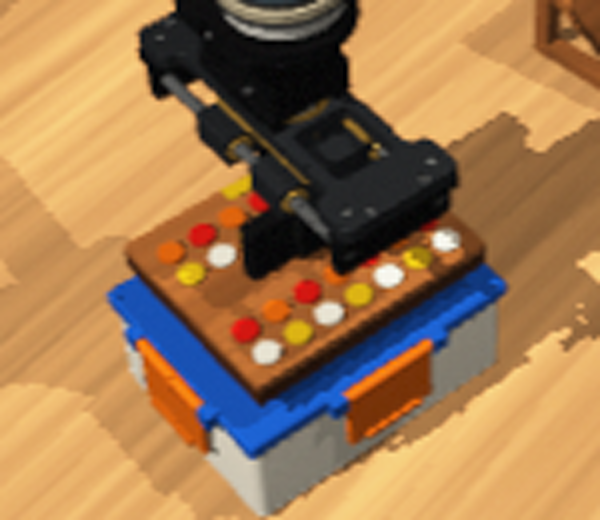

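```bash
python3 - <<'E'
from tray import *
z=np.load('s13.npz')
def pl(u,v,h):
    d=z['rotation']@np.array([(u-z['cx'])/z['fx'],-(v-z['cy'])/z['fy'],-1.]); return z['position']+d*(h-z['position'][2])/d[2]
a=z['color'][280:335,195:320]; cv2.imwrite('pics/s13c.png',cv2.cvtColor(cv2.resize(a,None,fx=6.4,fy=6.4,interpolation=cv2.INTER_CUBIC),cv2.COLOR_RGB2BGR))
B=lambda p:(R2(YAW).T@(p[:2]-C)*1000).round(1)
print('lid corner',B(pl(252.5,322.5,.08)),'tray deck/bottom corner',B(pl(256.2,310,.103)))
E
```

```text
lid corner [ 73.  -91.8] tray deck/bottom corner [ 65.7 -74.6]
```

View pics/s13c.png

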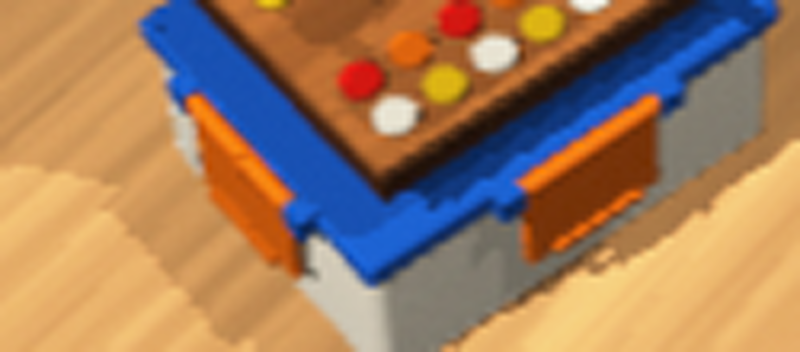

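```bash
python3 - <<'E'
from tray import *
z=np.load('s13.npz')
def pl(u,v,h):
    d=z['rotation']@np.array([(u-z['cx'])/z['fx'],-(v-z['cy'])/z['fy'],-1.]); return z['position']+d*(h-z['position'][2])/d[2]
B=lambda p:(R2(YAW).T@(p[:2]-C)*1000).round(1)
print('lid corner',B(pl(252.6,321.2,.08)),'tray bottom',B(pl(255.6,310.5,.103)),'deck top',B(pl(255.1,306.6,.121)))
# plinth/lid by depth? full-model: project predicted corners
Rc=z['rotation']
def pr(b,h):
    w=np.r_[C+R2(YAW)@np.array(b)/1000,h]; q=Rc.T@(w-z['position']); return np.array([z['fx']*q[0]/-q[2]+z['cx'], z['cy']-z['fy']*q[1]/-q[2]]).round(1)
print('pred lid',pr([73,-93],.08),pr([73,93],.08),pr([-73,-93],.08)); 
for o in [(2.1,-.3)]: print('pred tray bot',pr([65+o[0],-80+o[1]],.103),'top',pr([65+o[0],-80+o[1]],.121),'farR top',pr([65+o[0],80+o[1]],.121),'left top',pr([-65+o[0],-80+o[1]],.121))
b=z['color'][215:335,190:325];b=cv2.resize(b,None,fx=5.9,fy=4.9,interpolation=cv2.INTER_CUBIC)
W=cloud({k:z[k] for k in z.files})
# deck plane pts
E
```

```text
lid corner [ 70.4 -89.6] tray bottom [ 65.9 -76.4] deck top [ 68.4 -77.9]
pred lid [252.  322.8] [316.8 280.4] [215.4 282.8]
pred tray bot [254.5 311.8] top [253.9 306.8] farR top [311.  270.4] left top [220.3 271.2]
```

Image checks of tray and lid corners agree with the touch estimate to about 1–3 mm, against a 4 mm clearance. Shift -2 mm in tool y and lower slowly.

>>> carry_out(grip=[-1,-1,-1,-1], slide=[[0,-2,3],[0,0,4],[0,0,3],[0,0,0]], twist=[[0.003,0,0],[0,0,0],[0,0,0],[0,0,0]])

```text
time_s: 19.3
position: [0.5214, -0.1757, 0.1177]
tcp_rot: [[0.203, 0.979, 0.001], [0.979, -0.203, -0.001], [-0.001, 0.001, -1.0]]
force: [-0.3, -0.2, -4.0]
opening: 0.138
```

```bash
python3 -c "
from tray import *
to(0,-.5,104.5);where();print(bot.read_state()['moment'])"
```

```text
t 19.3 slide mm [-0.1 -0.1 13.2] twist [0.001 0.001 0.001] F [-0.3 -0.2 -4. ] op 0.14
box mm [ 0.1 -0.4] z 117.7 F [-0.3 -0.3] -4.0 t 19.3
[ 0.0131125  -0.05171921 -0.0088359 ]
```

>>> carry_out(grip=[-1,-1,-1,-1], slide=[[0,0,3],[0,0,3],[0,0,3],[0,0,0]], twist=[[0,0,0],[0,0,0],[0,0,0],[0,0,0]])

```text
time_s: 19.7
position: [0.5216, -0.1758, 0.1079]
tcp_rot: [[0.203, 0.979, 0.001], [0.979, -0.203, -0.001], [-0.001, 0.001, -1.0]]
force: [-1.0, 0.3, -5.3]
opening: 0.133
```

```bash
python3 -c "
from tray import *
to(0,-.5,104.5);where();print(bot.read_state()['moment'])"
```

```text
t 19.7 slide mm [-0.1 -0.3  3.4] twist [0.001 0.001 0.001] F [-1.   0.3 -5.3] op 0.13
box mm [ 0.3 -0.4] z 107.9 F [-1.   0.1] -5.3 t 19.7
[ 0.01636727 -0.07121948  0.02186956]
```

The tray has dropped around the plinth without touching it. Down to contact.

>>> carry_out(grip=[-1,-1,-1], slide=[[0,0,2],[0,0,1.5],[0,0,0]], twist=[[0,0,0],[0,0,0],[0,0,0]])

```text
time_s: 20.0
position: [0.5219, -0.176, 0.106]
tcp_rot: [[0.203, 0.979, 0.001], [0.979, -0.203, -0.002], [-0.001, 0.002, -1.0]]
force: [0.5, -0.4, -5.9]
opening: 0.133
```

```bash
python3 -c "
from tray import *
to(0,-.5,104.5);where();print(bot.read_state()['moment'])"
```

```text
t 20.0 slide mm [ 0.1 -0.6  1.5] twist [0.002 0.001 0.001] F [ 0.5 -0.4 -5.9] op 0.13
box mm [ 0.6 -0.6] z 106.0 F [ 0.6 -0.3] -5.9 t 20.0
[ 0.02962933 -0.02489272 -0.04909187]
```

>>> carry_out(grip=[-1,-1,-1], slide=[[0,0,2],[0,0,2],[0,0,0]], twist=[[0,0,0],[0,0,0],[0,0,0]])

```text
time_s: 20.3
position: [0.5221, -0.1761, 0.1062]
tcp_rot: [[0.202, 0.979, 0.003], [0.979, -0.202, -0.003], [-0.002, 0.003, -1.0]]
force: [-0.4, -0.5, -6.0]
opening: 0.133
```

```bash
python3 -c "
from tray import *
to(0,-.5,104.5);where();print(bot.read_state()['moment'])"
```

```text
t 20.3 slide mm [ 0.2 -0.9  1.6] twist [0.003 0.002 0.001] F [-0.4 -0.5 -6. ] op 0.13
box mm [ 0.9 -0.7] z 106.2 F [-0.3 -0.5] -6.0 t 20.3
[ 0.03105246 -0.08975575 -0.01588624]
```

>>> carry_out(grip=[-1,-1], slide=[[0,-0.5,4],[0,0,2]], twist=[[0,0,0],[0,0,0]])

```text
time_s: 20.5
position: [0.5225, -0.1764, 0.1054]
tcp_rot: [[0.201, 0.979, 0.005], [0.98, -0.201, -0.005], [-0.004, 0.006, -1.0]]
force: [-3.2, 1.9, 7.8]
opening: 0.136
```

```bash
python3 -c "
from tray import *
to(0,-.5,104.5);where();print(bot.read_state()['moment'])
c=bot.capture('scene'); save('s14.png',cv2.resize(c['color'][210:340,190:340],None,fx=4,fy=4,interpolation=cv2.INTER_CUBIC)); np.savez('s14.npz',**c)
where()"
```

```text
t 20.5 slide mm [ 0.4 -1.3  0.9] twist [0.006 0.004 0.002] F [-3.2  1.9  7.8] op 0.14
box mm [ 1.3 -0.9] z 105.4 F [-3.5  1.2] 7.8 t 20.5
[0.36754711 0.75578283 0.02077808]
box mm [ 1.3 -0.9] z 105.4 F [-5.   0.9] 14.3 t 20.55
```

View pics/s14.png

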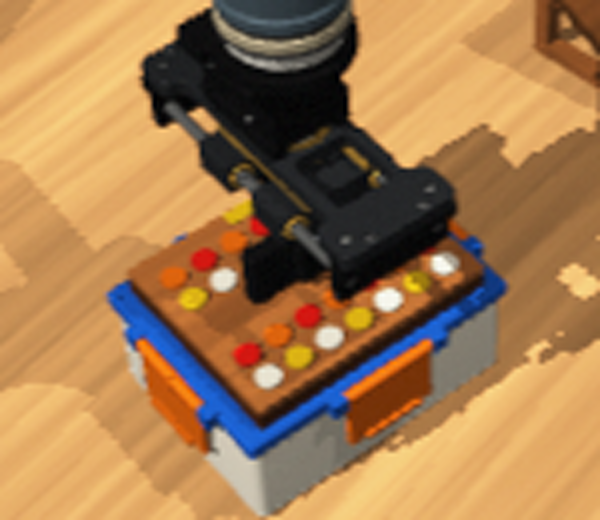

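Contact at z = 105.4 mm (expected ~104.5): up-force 14 N, tray seated around the plinth. Ease off and release.

>>> carry_out(grip=[-1,0,1,1,1,1,1,1], slide=[[0,0,-0.5],[0,0,0],[0,0,0],[0,0,0],[0,0,0],[0,0,0],[0,0,0],[0,0,0]], twist=[[0,0,0],[0,0,0],[0,0,0],[0,0,0],[0,0,0],[0,0,0],[0,0,0],[0,0,0]])

```text
time_s: 21.35
position: [0.5252, -0.1781, 0.1063]
tcp_rot: [[0.202, 0.979, 0.011], [0.979, -0.201, -0.008], [-0.006, 0.012, -1.0]]
force: [0.2, -0.1, -0.3]
opening: 0.686
```

```bash
python3 -c "
from tray import *
where()
c=bot.capture('wrist'); save('w15.png',c['color'])"
```

```text
box mm [ 4.3 -2. ] z 106.3 F [ 0.2 -0.1] -0.3 t 21.35
```

View pics/w15.png

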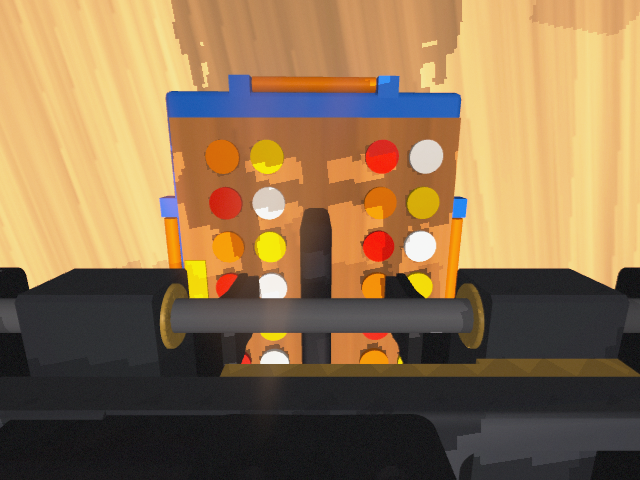

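Released. The tray lies square on the lid, with lid margins visible on both sides. Rise and back away.

>>> carry_out(grip=[1,1,1,1,1,1,1,1,1,1,1], slide=[[0,0,-10],[0,-2,-20],[0,0,-30],[0,0,-40],[-20,0,-30],[-40,0,0],[-40,0,0],[-40,0,0],[-40,0,0],[-20,0,0],[0,0,0]], twist=[[0,0,0],[0,0,0],[0,0,0],[0,0,0],[0,0,0],[0,0,0],[0,0,0],[0,0,0],[0,0,0],[0,0,0],[0,0,0]])

```text
time_s: 22.5
position: [0.4808, -0.379, 0.2518]
tcp_rot: [[0.197, 0.98, 0.017], [0.98, -0.197, -0.016], [-0.012, 0.019, -1.0]]
force: [-0.1, 0.7, -0.4]
opening: 0.998
```

```bash
python3 -c "
from tray import *
where()
c=bot.capture('scene'); save('s16.png',cv2.resize(c['color'][210:350,190:340],None,fx=4,fy=4,interpolation=cv2.INTER_CUBIC)); np.savez('s16.npz',**c)
c=bot.capture('top'); save('t16.png',cv2.resize(c['color'][130:350,270:510],None,fx=2.7,fy=2.7,interpolation=cv2.INTER_CUBIC)); np.savez('t16.npz',**c)
s=bot.read_state();c=bot.capture('wrist'); save('w16.png',c['color']); np.savez('w16.npz',**c,pos=s['position'],rot=s['tcp_rot'])"
```

```text
box mm [   1.7 -207.7] z 251.8 F [-0.2  0.6] -0.4 t 22.5
```

View pics/s16.png

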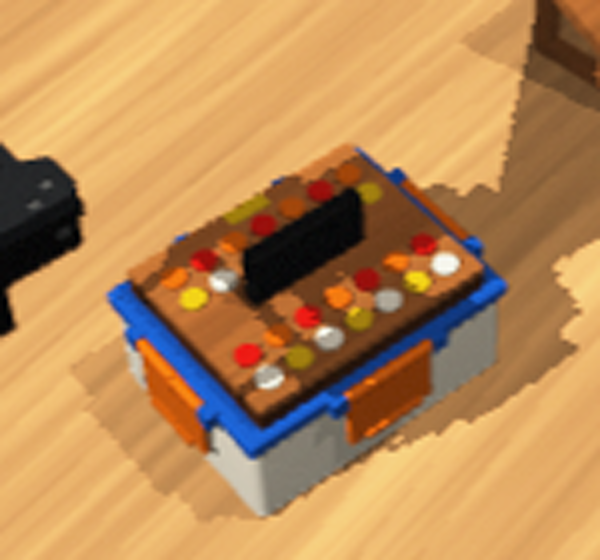

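View pics/t16.png

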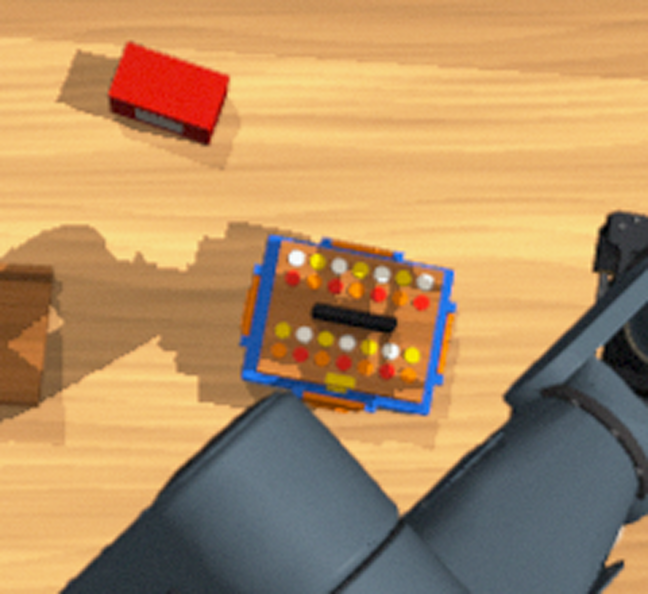

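View pics/w16.png

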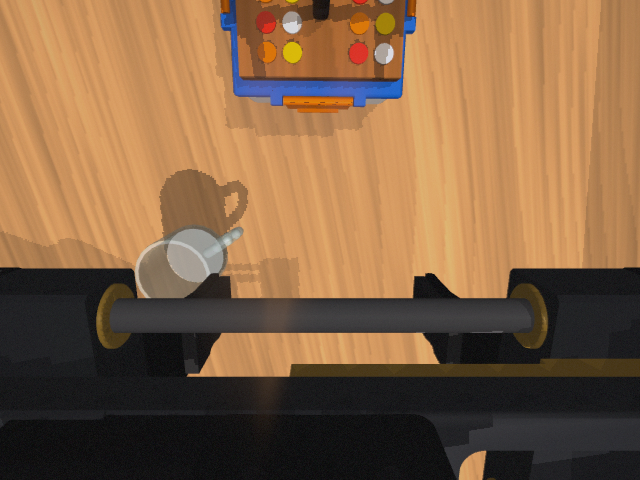

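Scene and top views show the tray seated on the lid with even blue margins and all four clips as thin edges. The mug, can and carton look unmoved. Last, numeric checks on level, height, clips and bystanders.

```bash
python3 - <<'E'
from tray import *
for n in ['s16','t16']:
    z=np.load(n+'.npz'); c={k:z[k] for k in z.files}; W=cloud(c)
    hsv=cv2.cvtColor(c['color'],cv2.COLOR_RGB2HSV); H,S,V=[hsv[...,i].astype(int) for i in range(3)]
    L=(W[...,:2]-C)@R2(YAW)*1000; Z=W[...,2]*1000
    dk=(abs(L[...,0])<58)&(abs(L[...,1])<72)&(abs(Z-98)<9); P=np.c_[L[dk],Z[dk]]
    for _ in range(4):
        A=np.c_[P[:,:2],np.ones(len(P))]; k=np.linalg.lstsq(A,P[:,2],rcond=None)[0]; r=P[:,2]-A@k; P=P[abs(r)<3]
    print(n,'deck z',k[2].round(2),'slope rad',k[:2].round(4),len(P))
    org=(H>6)&(H<22)&(S>200)&(V>70)&(Z>25)&(Z<85)&(abs(L[...,0])<130)&(abs(L[...,1])<150)
    for nm,ax,s,h in [('front',0,-1,76),('back',0,1,76),('left',1,1,96),('right',1,-1,96)]:
        m=org&(s*L[...,ax]>h-6)&(abs(L[...,1-ax])<32)
        if m.sum()>5:
            r=s*L[...,ax][m]-h; zz=Z[m]
            print('  ',nm,m.sum(),'r med/max',np.median(r).round(1),r.max().round(1),'z range',zz.min().round(1),zz.max().round(1), 'r at z<65',np.median(r[zz<65]).round(1) if (zz<65).any() else None)
    bl=(V<60)&(abs(L[...,0])<30)&(abs(L[...,1])<60)&(Z>125); print('  fin',bl.sum(),L[bl].mean(0).round(1),Z[bl].mean().round(1))
    ob=(Z>12)&(Z<160)&(W[...,0]>.3)&(W[...,0]<.9)&(abs(W[...,1])<.6)
    nn,lab,st,ce=cv2.connectedComponentsWithStats(ob.astype(np.uint8))
    for i in range(1,nn):
        if st[i,4]>100: print('  obj',np.nanmedian(W[lab==i],0).round(3))
E
```

```text
s16 deck z 99.09 slope rad [0.002  0.0012] 1676
   back 281 r med/max 2.6 7.7 z range 33.0 84.3 r at z<65 2.4
   left 36 r med/max 0.7 3.7 z range 76.6 84.6 r at z<65 None
   right 189 r med/max 1.1 5.6 z range 31.3 83.2 r at z<65 1.2
  fin 233 [ 4.6 -1.8] 135.0
  obj [0.334 0.362 0.073]
  obj [0.521 0.22  0.054]
  obj [ 0.545 -0.2    0.097]
  obj [ 0.773 -0.016  0.068]
  obj [ 0.354 -0.394  0.05 ]
t16 deck z 99.0 slope rad [0.0006 0.0004] 1315
   front 81 r med/max 4.4 8.9 z range 29.8 84.9 r at z<65 4.9
   back 32 r med/max -2.2 0.0 z range 72.5 84.3 r at z<65 None
   left 52 r med/max 3.8 7.2 z range 33.0 84.7 r at z<65 6.9
   right 36 r med/max -1.9 1.0 z range 69.9 83.8 r at z<65 None
  fin 139 [-2.1  2. ] 136.5
  obj [0.757 0.001 0.069]
  obj [ 0.516 -0.169  0.097]
  obj [0.52  0.234 0.058]
  obj [0.323 0.375 0.099]
```

```bash
python3 -c "
from rig import bot
print(bot.hand_in()); print(bot.read_state()['time_s'])"
```

```text
the job is handed in; nothing more can be done
None
the job is handed in; nothing more can be done
```

I handed the job in at about 23 s of the 69 s allowed. All four clips are down and the tray sits on the lid, notch towards the key and released. The hand-in reports no verdict.

- **Clips:** I pressed each one (right, back, front, left) to its stop with the shut fingers until it would move no further. I did this while the tray was still on its stand. The final pictures show the clips flat against the walls. The left clip's depth reading from the top camera was rough (about 4 mm out after allowing for that camera's offset). The touch reading put it at its stop.
- **Tray:** I lifted it straight up off the stand by its fin, levelled it and turned it to the box. I then lowered it around the plinth until the force reading showed contact. Contact came at 105.4 mm tool height, about 1 mm above the expected 104.5 mm.
- **Last checks:** The deck measured 99 mm high (98 mm expected, plus the raised discs) and level within about 0.002 rad. The tray drops around the plinth with only 4 mm to spare, so the notch should be within the 8 mm limit.
- **Disagreement:** The scene and top cameras gave the fin's offset along the box's x axis as +4.6 mm and -2.1 mm. Most of that is the few mm of offset between the two cameras, which also showed in their box positions.
- **Bystanders:** The mug, can and carton measured where they started, within 1–2 mm. The robot was clear of everything.

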